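Lock the swivel nut of an injection armrest

ROBOT

A 6-joint arm with a two-finger parallel gripper is mounted at the origin on the work surface. World frame = base frame: x ahead of the robot, y to its left, z up, the work surface at z = 0. Lengths are in m, angles in rad, forces in N, time in s.
With the tool pointing down it reaches from about 0.35 to 0.925 m from the base axis. Payload 6.4 kg.
Tool frame: the origin (TCP) lies on the centre line of the jaws, within the pads' length; the fingertips stand 8 mm ahead of it and the grasp point (between the pads) lies 11 mm behind it; z points along the fingers, y is the direction in which the jaws open and shut (so a half turn about z gives the same grasp; the last joint's range is limited). The gripper opens to 85 mm and grips with 20 to 120 N. Pads are 22 mm wide; open, the fingers measure 114 mm over their backs; the gripper's body (76 mm by 85 mm) begins 54 mm behind the grasp point. The pads swing forward as they close: fully open they stand 13 mm farther back than shut.
Start: joints at [1.08, 0.245, 1.558, -0, 1.339, -0.174], TCP at [0.202, 0.618, 0.204] pointing down, gripper open.
Joint ranges: [-3.13, 3.13], [-1.02, 2.26], [0.13, 2.54], [-0.95, 4.09], [0.21, 2.88], [-2.74, 2.74]. Speed limits (rad/s): [2.57, 2.57, 3.14, 3.14, 3.14, 3.14].

INTERFACE

Orientations are given as a unit quaternion [x, y, z, w].
In Python, from cell import get_state, optics, job gives the robot as it stands.
- The arm moves only by the tool drive_tool, never from a script. Its argument "motion" is a list of rows, each a list of 5 numbers: the shift along the world's x, y, z in mm, then the turn about the world's z in rad, then the opening, from -1 (shut) to 1 (fully open). In form: [[dx, dy, dz, turn, hand], ...]. A call has 1 to 10 rows; each row is the pose to reach, as a shift and turn from the pose measured when the call began; what a row does not reach only later rows make up. A row lasts 1/12 s, in which the tool goes at most 41.7 mm and 7.16 degrees, less where a joint would pass 70% of its speed; a pose out of reach is approached as far as the arm can. A call with a gripper value outside its range is refused whole. The fingers move at their own pace and stop on an object; "squeeze" is the grip in N (left out, the last holds). Time passes only in rows, so rows that repeat a pose let the fingers close. It gives the time, the measured TCP pose, the force and the opening at its end, in the units of the state.
- get_state(): the state, without advancing time (a new reading comes with each control period).
- optics.capture(name): name is "scene" or "top" or "wrist"; returns a dict with "color" (480x640x3 uint8, red, green, blue), "mtx" (3x3 intrinsics, pixels), "k1" (the pictures are not rectified: a ray, as slopes to the right and down, at radius r is drawn at 1 + k1 r^2 times it, then the intrinsics apply), "extrinsics" (4x4, takes a point from camera to world coordinates). Camera axes: x right, y down, z forward; pixel columns grow to the right and rows downward; lengths in m; the calibration is good to about 2 mm. A picture is of the moment at which its call begins. There is no depth.
- job.hand_in(): hands the job in, once; it reports no verdict.
The state is a dict: "clock": time; "q": joint angles; "dq": joint speeds; "joint_torque": joint torques, N m; "tool_pos": TCP position; "tool_rot": TCP orientation; "wrist_force": force on the tool from outside, world axes, zero at the start; "ft_torque": the same for the moment, N m; "finger_gap": opening from 0.0 (shut) to 1.0 (fully open).
Only numpy, scipy, OpenCV 4.12 (cv2) and the standard library are available. Lean on these libraries where they do the work, as an engineer would, in place of code of your own. Each camera call takes 0.05 s, during which the arm holds its last target. There are 200 camera calls.

TASK

The castle nut on the swivel of the injection armrest is only run down and not yet locked. Turn it on, clockwise, just to the next slot that lines up with the spindle's cross hole and not past it, then push the split pin from the steel tray through slot and hole until its eye sits against the nut. Ease the pin in without forcing it, let go of it, and leave the other things on the table where they are.

Things in the scene. Friction and masses are not known exactly. Their poses are not given: they have to be found in the camera images.
- armrest: Injection armrest screwed down: white disc foot 170 mm across, post, white hub; flat arm and grey padded trough run off along its +x (trough from x 130 to 450 mm, top 137 mm high). Origin: foot centre on the table, z up through the spindle. Upright spindle 24 mm thick, end about 124 mm up; nut seat at 92 mm on a washer 52 mm across. The post stays put under 25 N
- spindle_mid (a point): Fixed point of the armrest on the spindle axis, 114.5 mm above the table. The cross hole runs along this frame's y axis (square to the arm) right through the spindle, open at both ends, 5.4 mm wide and high, sharp-edged. Its height is not given: its centre lies up to 2.3 mm above or below this point, always 9 mm under the spindle's end face (flat, marked with a scribed line over the hole)
- nut (a joint): Turn of the steel castle nut about the spindle: 0 when a slot pair lines up with the cross hole, grows clockwise from above (tightening), starts between -0.8 and -0.25. Next slots at +-1.047. It turns stiffly (about 0.4 to 0.6 N m) and stays where left. Hexagon 36 mm over flats, from 92 to 109 mm above the table; two flats face the hole's ends at 0
- nut_top (a point): Centre of the nut's top, 119 mm above the table; turns with the nut, two opposite flats face its +-y, the others every 60 degrees. Above the hexagon the nut has six castellations 34 mm across, with six slots 6 mm wide and 10 mm deep (109 to 119 mm above the table), mouths broken 0.8 mm, one in the middle of each flat, three pairs in line
- tray: Shallow steel tray fixed to the table, 170 x 150 mm, rim 10 mm high, floor 2 mm thick. Origin: centre of its underside
- pin: Steel split pin lying flat on the tray, 10 g. Origin: underside, at the neck between eye and shank. Shank along +x, 50 mm long, 4.4 mm thick, blunt tip. Eye along -x: flat-sided loop 13 mm long, 10 mm wide (y), 5 mm thick (z); it is too wide for the slots and stops on the nut. A light push slides it home; over about 15 N would bend it
- pin_neck (a point): Point on the pin's centre line where the eye ends and the shank begins, 2.5 mm above its underside; 17 mm from the spindle axis when the eye sits against the nut
- pin_tip (a point): Tip of the pin's shank, 50 mm from the neck along the pin's +x
- kidney_dish: Bystander: brown pulp kidney dish, about 250 x 140 mm, 50 mm high, loose; origin at the underside
- pump_bottle: Bystander: white pump dispenser bottle, 55 x 85 mm, 194 mm high, loose; origin at the centre of the underside
- spray_bottle: Bystander: white round spray bottle, 54 mm across, 185 mm high, loose; origin at the centre of the underside

How it is judged:
By the outcome, as a careful person would: the job done as asked, in the order asked, and still so for the second after the job is handed in, with the robot touching nothing.
It also fails if it takes over 72 s, if anything falls off the work surface, if the arm or the gripper's body presses on something with over 40 N, if the wrist force passes 120 N, or if a joint passes its speed limit or range.

## Working session

There is one attempt and no reset: what is moved stays moved. The work goes in short steps, Python scripts to look and compute and a tool call to move; the robot and the scene stay as the last step left them, time stands still between calls to the robot, and variables do not carry over. Pictures are saved under pics/ and viewed, about 8 in all and at most 12, crops included, and the job is handed in when it is done.

Besides the shell and the picture viewer there is one more tool, called after ">>>" by a JSON object that holds its "name" and its "arguments", one argument or row to a line. drive_tool: Moves the arm, as the interface text tells. Its arguments: {"type":"object","properties":{"motion":{"type":"array","items":{"type":"array","items":{"type":"number"}}},"squeeze":{"type":"number"}},"required":["motion"]}

```bash
mkdir -p pics; ls
cat > h.py <<'E'
import numpy as np, cv2, pickle
from cell import get_state, optics, job
def cap(n,save=None):
    d=optics.capture(n)
    if save:
        cv2.imwrite(f'pics/{save}.png',d['color'][:,:,::-1]); pickle.dump(d,open(f'pics/{save}.pkl','wb'))
    return d
def load(s): return pickle.load(open(f'pics/{s}.pkl','rb'))
def ray(d,uv):
    m=np.array(d['mtx']);T=np.array(d['extrinsics']);k=d['k1']
    a=np.array([(uv[0]-m[0,2])/m[0,0],(uv[1]-m[1,2])/m[1,1]]);b=a.copy()
    for _ in range(20): b=a/(1+k*(b@b))
    v=T[:3,:3]@np.array([b[0],b[1],1]);return T[:3,3],v/np.linalg.norm(v)
def onz(d,uv,z):
    o,v=ray(d,uv);return o+v*(z-o[2])/v[2]
def proj(d,p):
    m=np.array(d['mtx']);T=np.array(d['extrinsics'])
    c=T[:3,:3].T@(np.array(p)-T[:3,3]);b=c[:2]/c[2];b=b*(1+d['k1']*(b@b))
    return np.array([m[0,0]*b[0]+m[0,2],m[1,1]*b[1]+m[1,2]])
def tri(*obs):
    A=np.zeros((3,3));r=np.zeros(3);
    for d,uv in obs:
        o,v=ray(d,uv);P=np.eye(3)-np.outer(v,v);A+=P;r+=P@o
    x=np.linalg.solve(A,r);return x,[np.linalg.norm((np.eye(3)-np.outer(ray(d,uv)[1],ray(d,uv)[1]))@(x-ray(d,uv)[0])) for d,uv in obs]
E
python3 - <<'E'
from h import *
for n in('top','scene','wrist'):
    d=cap(n,n+'0');print(n,d['mtx'].tolist(),d['k1'],np.round(d['extrinsics'],3).tolist())
a=[cv2.imread(f'pics/{n}0.png') for n in('top','scene')]
print(get_state())
E
```

```text
pics
top [[489.25265009589145, 0.0, 317.18412723655507], [0.0, 489.25265009589145, 238.3557604289911], [0.0, 0.0, 1.0]] -0.13061942730175716 [[-0.169, -0.964, 0.208, 0.345], [-0.986, 0.165, -0.033, 0.018], [-0.002, -0.21, -0.978, 1.16], [0.0, 0.0, 0.0, 1.0]]
scene [[528.89633519592, 0.0, 318.5764985171036], [0.0, 528.89633519592, 230.80287745728705], [0.0, 0.0, 1.0]] 0.01039980097926834 [[-0.56, 0.645, -0.52, 1.078], [0.828, 0.448, -0.337, 0.357], [0.015, -0.619, -0.785, 0.893], [0.0, 0.0, 0.0, 1.0]]
wrist [[371.2577898796363, 0.0, 320.0019457711027], [0.0, 371.2577898796363, 244.97416652290173], [0.0, 0.0, 1.0]] -0.04626248793680733 [[0.313, 0.915, 0.255, 0.137], [0.95, -0.3, -0.086, 0.639], [-0.002, 0.27, -0.963, 0.372], [0.0, 0.0, 0.0, 1.0]]
{'clock': 0.15, 'q': array([ 1.07990967e+00,  2.45702670e-01,  1.55874192e+00,  1.43461084e-05,
        1.33869640e+00, -1.74112975e-01]), 'dq': array([-0.00010648, -0.00109864, -0.00424782, -0.00028254,  0.00066558,
        0.00054178]), 'joint_torque': array([-9.95040173e-04, -4.29985249e+01, -3.26551366e+01, -1.99700848e-04,
        3.51985298e-03, -2.09838043e-05]), 'tool_pos': array([0.20224898, 0.61723681, 0.20269788]), 'tool_rot': array([ 1.57727033e-01,  9.87482447e-01, -7.29486213e-04, -2.59290300e-04]), 'wrist_force': array([ 0.3695824 , -0.49723828,  0.35397751]), 'ft_torque': array([ 0.0128827 , -0.00382975,  0.01865453]), 'finger_gap': 0.9974589701419475}
```

View pics/top0.png

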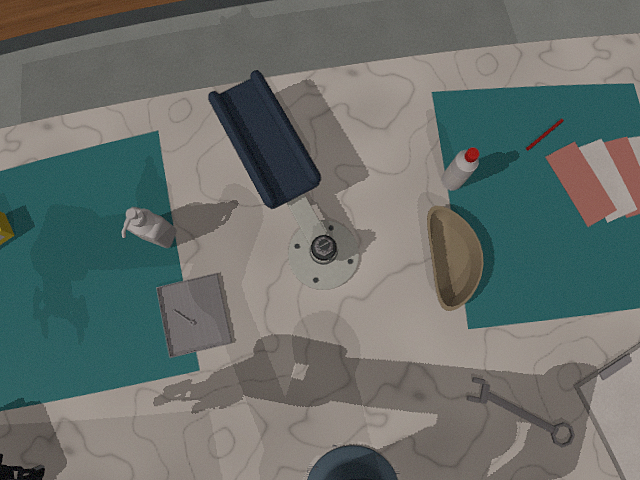

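View pics/scene0.png

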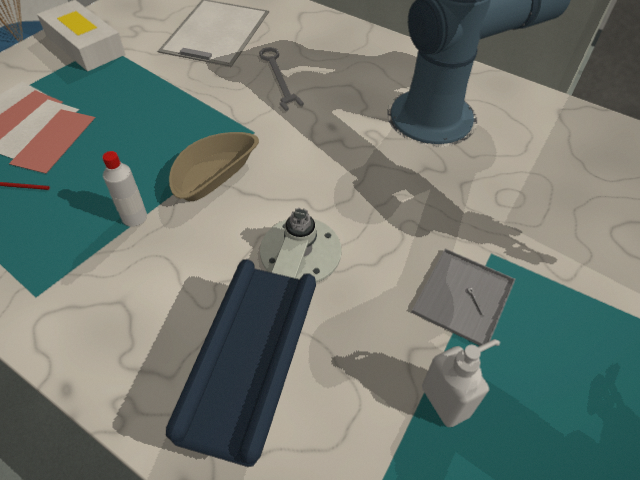

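The top view shows the nut at about (323,247), the pin at (177,311)–(194,322) on the tray, the bottle at (150,228) and the dish at (455,258). In the scene view the pin's eye is near (470,291) and its tip near (482,314).

Run:
```python
from h import *
t=load('top0');s=load('scene0');w=load('wrist0')
print('nut',tri((t,(323,245)),(s,(300,215))))
print('arm far',onz(t,(238,82),.137),onz(t,(298,192),.137))
for p in((177,311),(194,322)):print('pin',onz(t,p,.005))
for p in((470,291),(482,314)):print('pinS',onz(s,p,.005))
for p in((158,288),(219,273),(235,341),(170,356)):print('tray',onz(t,p,.01))
print('pump',onz(t,(160,240),.0),onz(t,(133,210),.19))
st=get_state();from scipy.spatial.transform import Rotation as R
Rt=R.from_quat(st['tool_rot']).as_matrix();print(Rt.round(3));E=w['extrinsics']
print('cam in tool',(Rt.T@(E[:3,3]-st['tool_pos'])).round(4),(Rt.T@E[:3,:3]).round(3).tolist())
```

```text
nut (array([ 0.55034758, -0.02811248,  0.11383907]), [np.float64(0.0005410520041645891), np.float64(0.0005410520041646658)])
arm far [0.96239749 0.10278084 0.137     ] [0.67123075 0.00703152 0.137     ]
pin [0.47232343 0.33643737 0.005     ]
pin [0.44012769 0.29911261 0.005     ]
pinS [0.44510691 0.30545555 0.005     ]
pinS [0.47975586 0.34560393 0.005     ]
tray [0.53353419 0.37456615 0.01      ]
tray [0.54518794 0.22376076 0.01      ]
tray [0.38074207 0.20813607 0.01      ]
tray [0.37023289 0.36457168 0.01      ]
pump [0.65228943 0.36026649 0.        ] [0.67596242 0.35551493 0.19      ]
[[-0.95   0.312 -0.001]
 [ 0.312  0.95  -0.001]
 [ 0.    -0.002 -1.   ]]
cam in tool [ 6.840e-02  1.000e-04 -1.691e-01] [[-0.001, -0.963, -0.27], [1.0, -0.001, -0.001], [0.001, -0.27, 0.963]]
```

>>> {"name": "drive_tool", "arguments": {
  "motion": [
    [258, -297, -73, 0, 1],
    [258, -297, -73, 0, 1],
    [258, -297, -73, 0, 1],
    [258, -297, -73, 0, 1],
    [258, -297, -73, 0, 1],
    [258, -297, -73, 0, 1],
    [258, -297, -73, 0, 1],
    [258, -297, -73, 0, 1],
    [258, -297, -73, 0, 1],
    [258, -297, -73, 0, 1]
  ]
}}

```text
clock: 0.98
tool_pos: [0.4618, 0.3172, 0.1288]
tool_rot: [0.159, 0.987, -0.001, -0.0]
wrist_force: [0.6, -0.1, -0.4]
finger_gap: 1.001
```

Run:
```python
from h import *
d=cap('wrist','wp1');s=get_state();print(s['clock'],s['tool_pos'],s['wrist_force'])
```

```text
1.0333 [0.46346537 0.31498966 0.12810837] [ 2.39317856 -2.33638134 -0.1869937 ]
```

>>> {"name": "drive_tool", "arguments": {
  "motion": [
    [0, -20, 0, 0, 1],
    [0, -40, 0, 0, 1],
    [20, -80, 10, 0, 1],
    [40, -120, 40, 0, 1],
    [60, -160, 60, 0, 1],
    [80, -200, 70, 0, 1],
    [90, -240, 70, 0, 1],
    [90, -280, 70, 0, 1],
    [90, -320, 70, 0, 1],
    [90, -345, 70, 0, 1]
  ]
}}

```text
clock: 1.87
tool_pos: [0.5534, -0.0273, 0.1983]
tool_rot: [0.16, 0.987, -0.002, -0.0]
wrist_force: [0.2, -0.1, 0.1]
finger_gap: 0.998
```

Run:
```python
from h import *
d=cap('wrist','wn1');s=get_state();print(s['clock'],s['tool_pos'],s['wrist_force'])
w=load('wp1');a=w['color'];b=d['color']
uv=proj(w,[.46,.32,.004]).astype(int);un=proj(d,[.55,-.028,.119]).astype(int);print(uv,un)
def crop(i,c,r=100,k=4):
    x=np.clip(c[0]-r,0,640-2*r);y=np.clip(c[1]-r,0,480-2*r);print(x,y)
    return cv2.resize(i[y:y+2*r,x:x+2*r],None,fx=k,fy=k,interpolation=cv2.INTER_CUBIC)
cv2.imwrite('pics/c1.png',np.hstack([crop(a,uv,100,2),crop(b,un,100,2)])[:,:,::-1])
```

```text
1.9167 [ 0.55362679 -0.03417766  0.19833437] [ 0.24843111 -5.28650178 -0.3311511 ]
[323 225] [318 238]
223 125
218 138
```

View pics/c1.png

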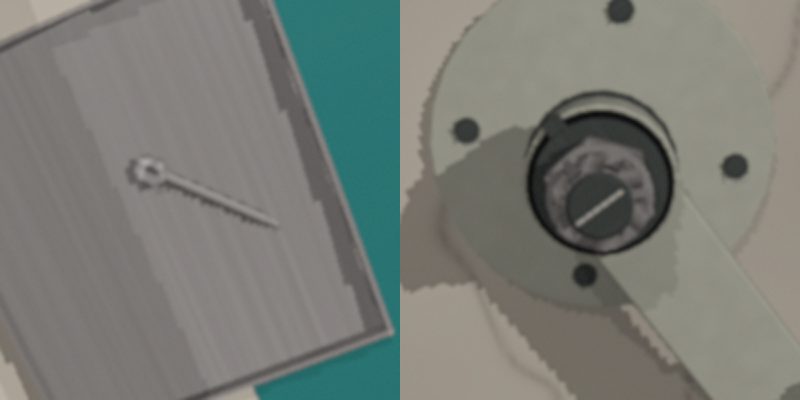

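The left half shows the pin, with its eye near (148,170) and its tip near (275,225) in the doubled crop. The right half shows the spindle face with its scribed line (576,225)–(624,190) inside the castellations. I'll take a settled picture enlarged on the nut.

Run:
```python
from h import *
for i in range(3): d=cap('wrist','wn2')
s=get_state();print(s['clock'],s['tool_pos'],s['wrist_force'])
c=proj(d,[.55,-.028,.119]).astype(int);x,y=c-[30,35];print(c,x,y)
i=d['color'][y:y+60,x:x+80]
cv2.imwrite('pics/c2.png',cv2.convertScaleAbs(cv2.resize(i,None,fx=10,fy=10,interpolation=cv2.INTER_CUBIC),alpha=1.4)[:,:,::-1])
```

```text
2.0667 [ 0.55315103 -0.02632993  0.19779876] [0.06126389 0.4543226  0.22109847]
[319 239] 289 204
```

View pics/c2.png

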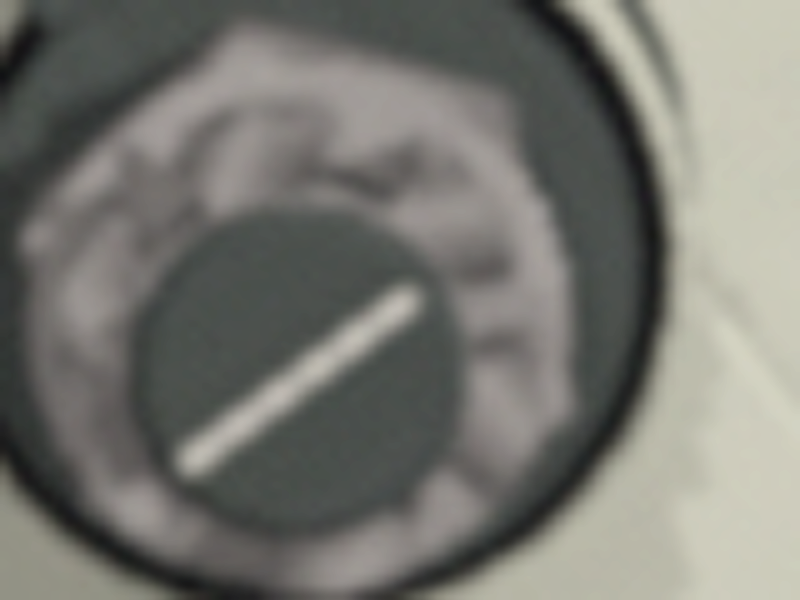

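The scribed line runs from (180,465) to (415,295). The hexagon corners are at about (235,25), (515,90), (25,235) and (575,400), in a tenfold crop whose origin is (289,204).

Run:
```python
from h import *
d=load('wn2');f=lambda p,z:onz(d,(289+p[0]/10-.45,204+p[1]/10-.45),z)
g=d['color'][204:264,289:369].astype(int).sum(2)
yy,xx=np.mgrid[:60,:80];m=((xx-29.5)**2+(yy-37.5)**2<13**2)&(g>330)
P=np.array([onz(d,(289+x,204+y),.124) for x,y in zip(xx[m],yy[m])]);q=P[:,:2];mu=q.mean(0);v=np.linalg.svd(q-mu)[2][0]
print('line',m.sum(),mu,np.arctan2(*v[::-1]),(q-mu)@v.T)if 0 else print('line',m.sum(),mu,np.arctan2(v[1],v[0])%np.pi)
hd=np.arctan2(v[1],v[0])%np.pi
for p in((135,370),(465,370),(300,205),(300,535)):print('disc',f(p,.124))
for p in((235,25),(515,90),(25,235),(575,400)):
    w=f(p,.109)[:2]-mu;print('corner',np.linalg.norm(w),np.degrees(np.arctan2(w[1],w[0])-hd))
for p in((490,300),(400,165),(150,190),(420,495)):
    w=f(p,.117)[:2]-mu;print('slot?',np.linalg.norm(w),np.degrees(np.arctan2(w[1],w[0])-hd))
# arm pose from ring etc.
t=load('top0')
```

```text
line 60 [ 0.55026041 -0.02849537] 1.892299704234848
disc [ 0.54604571 -0.03883118  0.124     ]
disc [ 0.55322046 -0.01763637  0.124     ]
disc [ 0.53880757 -0.02453869  0.124     ]
disc [ 0.56073134 -0.03201641  0.124     ]
corner 0.02221691548891317 64.8075963984537
corner 0.022828375922759124 11.399582209649001
corner 0.020762464260262285 -235.7512055810961
corner 0.020516502139377606 -52.881864584324525
slot? 0.013725529858834398 -20.90559357154569
slot? 0.015052469697183789 25.64023660400966
slot? 0.015546606400898456 -265.56856698959155
slot? 0.013301911518761369 -87.8863673645843
```

>>> {"name": "drive_tool", "arguments": {
  "motion": [
    [-3, -2, 0, -0.12, -1],
    [-3, -2, 0, -0.24, -1],
    [-3, -2, 0, -0.36, -1],
    [-3, -2, -10, -0.48, -1],
    [-3, -2, -20, -0.6, -1],
    [-3, -2, -30, -0.72, -1],
    [-3, -2, -40, -0.806, -1],
    [-3, -2, -50, -0.806, -1],
    [-3, -2, -55, -0.806, -1],
    [-3, -2, -55, -0.806, -1]
  ],
  "squeeze": 20
}}

```text
clock: 2.9
tool_pos: [0.5491, -0.0271, 0.1412]
tool_rot: [0.534, 0.845, -0.002, -0.003]
wrist_force: [0.3, 0.7, -0.2]
finger_gap: 0.001
```

```bash
cat > st.py <<'E'
from h import *
s=get_state();q=s['tool_rot'];x,y,z,w=q
print('t',round(s['clock'],2),'pos',s['tool_pos'].round(5),'yhead',round(np.arctan2(1-2*(x*x+z*z),2*(x*y-z*w)),4),'F',s['wrist_force'].round(2),'M',s['ft_torque'].round(3),'gap',round(s['finger_gap'],4))
E
python3 st.py
```

```text
t 2.9 pos [ 0.54912 -0.02709  0.14117] yhead 0.444 F [ 0.25  0.74 -0.24] M [0.009 0.003 0.041] gap 0.0007
```

>>> {"name": "drive_tool", "arguments": {
  "motion": [
    [0, 0, -1, 0, -1],
    [0, 0, -2, 0, -1],
    [0, 0, -3, 0, -1],
    [0, 0, -4, 0, -1],
    [0, 0, -5, 0, -1],
    [0, 0, -5.5, 0, -1],
    [0, 0, -6, 0, -1]
  ]
}}

```text
clock: 3.48
tool_pos: [0.5492, -0.0272, 0.1352]
tool_rot: [0.534, 0.845, -0.002, -0.003]
wrist_force: [0.6, -0.3, -0.4]
finger_gap: -0.001
```

>>> {"name": "drive_tool", "arguments": {
  "motion": [
    [0, 0, -0.5, 0, -1],
    [0, 0, -1, 0, -1],
    [0, 0, -1.5, 0, -1]
  ]
}}

```text
clock: 3.73
tool_pos: [0.5492, -0.0272, 0.1337]
tool_rot: [0.534, 0.845, -0.002, -0.003]
wrist_force: [0.5, -0.5, 0.5]
finger_gap: 0.001
```

>>> {"name": "drive_tool", "arguments": {
  "motion": [
    [0, 0, -0.5, 0, -1],
    [0, 0, -1, 0, -1]
  ]
}}

```text
clock: 3.9
tool_pos: [0.5492, -0.0272, 0.1327]
tool_rot: [0.534, 0.845, -0.002, -0.003]
wrist_force: [-0.7, 0.1, -0.3]
finger_gap: -0.002
```

>>> {"name": "drive_tool", "arguments": {
  "motion": [
    [0, 0, -0.5, 0, -1],
    [0, 0, -1, 0, -1]
  ]
}}

```text
clock: 4.07
tool_pos: [0.5492, -0.0272, 0.1316]
tool_rot: [0.534, 0.845, -0.002, -0.003]
wrist_force: [-0.2, -0.2, 0.0]
finger_gap: -0.0
```

>>> {"name": "drive_tool", "arguments": {
  "motion": [
    [0, 0, -0.5, 0, -1],
    [0, 0, -1, 0, -1]
  ]
}}

```text
clock: 4.23
tool_pos: [0.5492, -0.0272, 0.1305]
tool_rot: [0.534, 0.845, -0.002, -0.003]
wrist_force: [0.4, 1.2, -0.1]
finger_gap: -0.001
```

>>> {"name": "drive_tool", "arguments": {
  "motion": [
    [0, 0, -0.5, 0, -1],
    [0, 0, -0.7, 0, -1]
  ]
}}

```text
clock: 4.4
tool_pos: [0.5491, -0.0272, 0.1297]
tool_rot: [0.534, 0.845, -0.002, -0.003]
wrist_force: [-0.2, -0.4, 0.4]
finger_gap: -0.001
```

>>> {"name": "drive_tool", "arguments": {
  "motion": [
    [0, 0, -0.3, 0, -1],
    [0, 0, -0.6, 0, -1]
  ]
}}

```text
clock: 4.57
tool_pos: [0.5491, -0.0272, 0.1291]
tool_rot: [0.534, 0.845, -0.002, -0.003]
wrist_force: [0.4, 0.2, 0.5]
finger_gap: -0.0
```

>>> {"name": "drive_tool", "arguments": {
  "motion": [
    [0, 0, -0.3, 0, -1],
    [0, 0, -0.6, 0, -1]
  ]
}}

```text
clock: 4.73
tool_pos: [0.5491, -0.0272, 0.1285]
tool_rot: [0.534, 0.845, -0.002, -0.003]
wrist_force: [0.5, 0.7, 0.5]
finger_gap: -0.004
```

>>> {"name": "drive_tool", "arguments": {
  "motion": [
    [0, 0, -0.4, 0, -1],
    [0, 0, -0.8, 0, -1]
  ]
}}

```text
clock: 4.9
tool_pos: [0.5491, -0.0272, 0.1276]
tool_rot: [0.534, 0.845, -0.002, -0.003]
wrist_force: [-0.6, 0.5, 1.0]
finger_gap: 0.002
```

>>> {"name": "drive_tool", "arguments": {
  "motion": [
    [0, 0, -0.4, 0, -1],
    [0, 0, -0.8, 0, -1]
  ]
}}

```text
clock: 5.07
tool_pos: [0.5491, -0.0272, 0.1268]
tool_rot: [0.534, 0.845, -0.002, -0.003]
wrist_force: [-0.3, -0.2, 0.2]
finger_gap: 0.0
```

>>> {"name": "drive_tool", "arguments": {
  "motion": [
    [0, 0, -0.4, 0, -1],
    [0, 0, -0.8, 0, -1]
  ]
}}

```text
clock: 5.23
tool_pos: [0.5491, -0.0272, 0.1259]
tool_rot: [0.534, 0.845, -0.002, -0.003]
wrist_force: [-0.1, 0.2, 0.4]
finger_gap: -0.001
```

Run:
```python
from h import *
d=cap('wrist','wt1');c=proj(d,[.55,-.028,.122]).astype(int);print(c)
x,y=c-[80,60];i=d['color'][max(y,0):y+120,x:x+160]
a=cv2.resize(i,None,fx=4,fy=4,interpolation=cv2.INTER_CUBIC)
cv2.imwrite('pics/c3.png',cv2.convertScaleAbs(a,alpha=1.5)[:,:,::-1])
```

```text
[321 285]
```

View pics/c3.png

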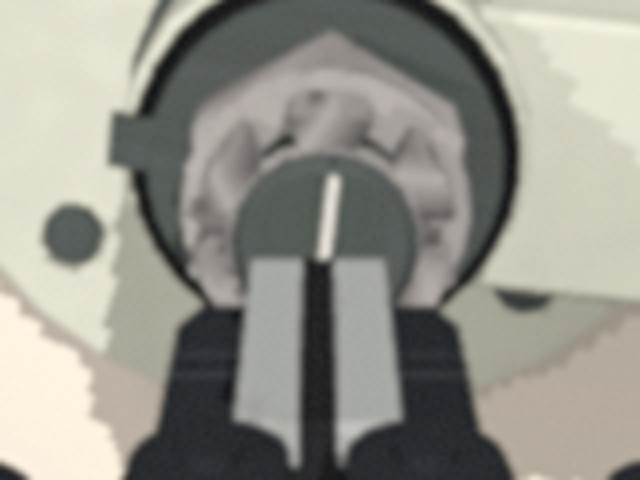

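The shut fingers are centred on the spindle face to about 1 mm, and the hexagon's corner points straight up at (335,30). So the jaws are square to two flats. I'll continue the touch.

>>> {"name": "drive_tool", "arguments": {
  "motion": [
    [0, 0, -0.4, 0, -1],
    [0, 0, -0.8, 0, -1],
    [0, 0, -1.2, 0, -1]
  ]
}}

```text
clock: 5.53
tool_pos: [0.549, -0.0272, 0.1246]
tool_rot: [0.534, 0.845, -0.002, -0.003]
wrist_force: [0.3, 0.0, -0.2]
finger_gap: 0.001
```

>>> {"name": "drive_tool", "arguments": {
  "motion": [
    [0, 0, -0.4, 0, -1],
    [0, 0, -0.8, 0, -1]
  ]
}}

```text
clock: 5.7
tool_pos: [0.5491, -0.0272, 0.1238]
tool_rot: [0.534, 0.845, -0.002, -0.003]
wrist_force: [0.2, 0.2, -0.1]
finger_gap: -0.0
```

>>> {"name": "drive_tool", "arguments": {
  "motion": [
    [0, 0, -0.4, 0, -1],
    [0, 0, -0.8, 0, -1]
  ]
}}

```text
clock: 5.87
tool_pos: [0.549, -0.0272, 0.1229]
tool_rot: [0.534, 0.845, -0.002, -0.003]
wrist_force: [0.4, -0.1, -0.3]
finger_gap: -0.0
```

```bash
python3 - <<'E'
from h import *
from scipy.spatial.transform import Rotation as R
d=load('wt1');s=get_state();Rt=R.from_quat(s['tool_rot']).as_matrix();tp=np.array([.5491,-.0272,.1259])
for p in((318,258),(245,258),(395,258)):
    o,v=ray(d,(241+p[0]/4-.4,225+p[1]/4-.4));o=Rt.T@(o-tp);v=Rt.T@v
    for X in (.011,):print(o+v*(X-o[0])/v[0])
E
python3 st.py
```

```text
[ 1.10000000e-02 -6.97541491e-05 -3.03166909e-02]
[ 0.011      -0.00741567 -0.03030065]
[ 0.011       0.00767663 -0.03034483]
t 5.87 pos [ 0.54903 -0.02719  0.12288] yhead 0.4439 F [ 0.38 -0.08 -0.35] M [ 0.023  0.025 -0.031] gap -0.0005
```

>>> {"name": "drive_tool", "arguments": {
  "motion": [
    [0, 0, -0.4, 0, -1],
    [0, 0, -0.8, 0, -1]
  ]
}}

```text
clock: 6.03
tool_pos: [0.549, -0.0272, 0.122]
tool_rot: [0.534, 0.845, -0.002, -0.003]
wrist_force: [-0.2, -0.4, -0.7]
finger_gap: 0.003
```

Run:
```python
from h import *
d=cap('scene','s2');c=proj(d,[.55,-.028,.13]).astype(int);print(c)
x,y=c-[50,45];a=cv2.resize(d['color'][y:y+75,x:x+100],None,fx=8,fy=8,interpolation=cv2.INTER_CUBIC)
cv2.imwrite('pics/c4.png',cv2.convertScaleAbs(a,alpha=1.4)[:,:,::-1])
for z in(.122,.13,.14,.15): print(z,(proj(d,[.549,-.0272,z])-[x,y])*8)
```

```text
[300 209]
0.122 [408.19528923 384.55051541]
0.13 [407.82668665 362.72308053]
0.14 [407.35927623 335.05106666]
0.15 [406.88430019 306.93858316]
```

View pics/c4.png

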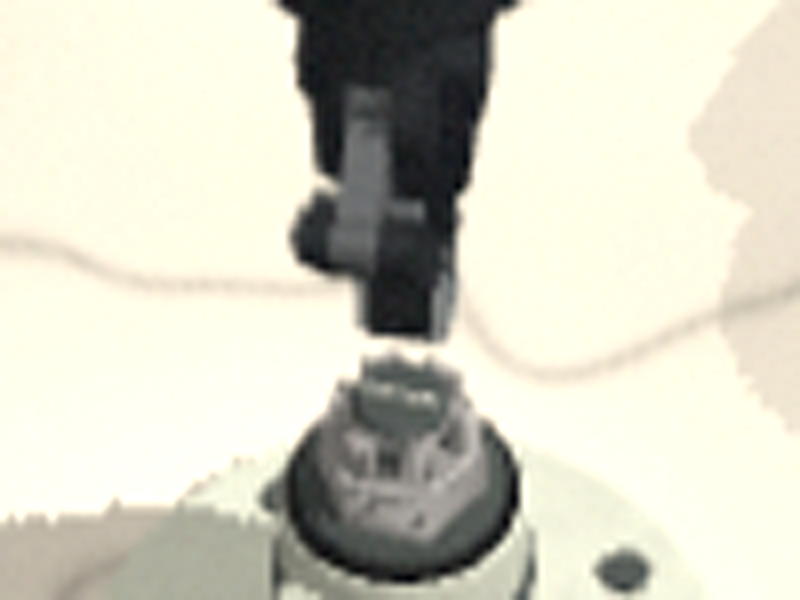

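The scene view shows the shut fingertips ending at row ~335, clearly above the spindle top at row ~390. The tips really sit about 20 mm behind where the text puts them relative to the TCP, so I'll trust touch.

>>> {"name": "drive_tool", "arguments": {
  "motion": [
    [0, 0, -1.5, 0, -1],
    [0, 0, -3, 0, -1],
    [0, 0, -4.5, 0, -1],
    [0, 0, -6, 0, -1],
    [0, 0, -7.5, 0, -1],
    [0, 0, -9, 0, -1],
    [0, 0, -10, 0, -1],
    [0, 0, -10, 0, -1]
  ]
}}

```text
clock: 6.75
tool_pos: [0.5488, -0.0271, 0.1116]
tool_rot: [0.534, 0.845, -0.002, -0.003]
wrist_force: [0.5, 0.2, -0.5]
finger_gap: -0.001
```

```bash
python3 st.py
python3 - <<'E'
from h import *
d=cap('scene','s3');w=cap('wrist','wt2')
c=np.array([300,209]);x,y=c-[25,25];a=cv2.resize(d['color'][y:y+50,x:x+50],None,fx=8,fy=8,interpolation=cv2.INTER_CUBIC)
c=proj(w,[.55,-.028,.122]).astype(int);x,y=c-[50,50];x,y=max(0,x),max(0,y);b=cv2.resize(w['color'][y:y+100,x:x+100],None,fx=4,fy=4,interpolation=cv2.INTER_CUBIC)
print(c);cv2.imwrite('pics/c5.png',cv2.convertScaleAbs(np.hstack([a,b]),alpha=1.4)[:,:,::-1])
E
```

```text
t 6.75 pos [ 0.54876 -0.02712  0.11161] yhead 0.4439 F [ 0.46  0.22 -0.53] M [0.055 0.043 0.027] gap -0.0014
[321 296]
```

View pics/c5.png

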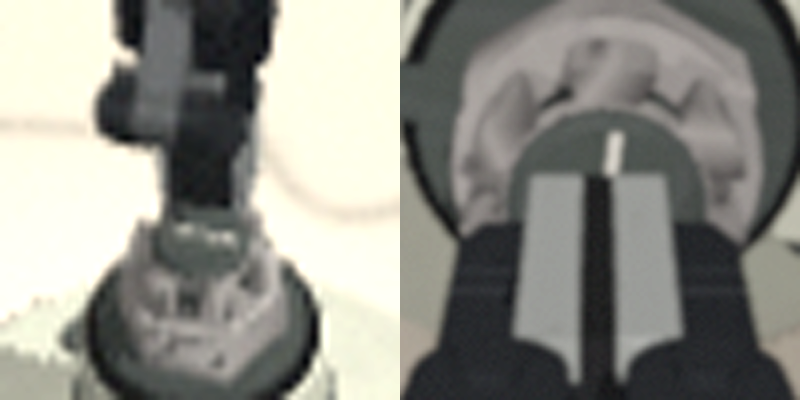

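The tips are still above the face: the scribe remains visible and the tip edge sits about 2.5 mm past the disc centre in the projection. I'll continue down.

>>> {"name": "drive_tool", "arguments": {
  "motion": [
    [0, 0, -1, 0, -1],
    [0, 0, -2, 0, -1],
    [0, 0, -3, 0, -1],
    [0, 0, -4, 0, -1],
    [0, 0, -5, 0, -1],
    [0, 0, -6, 0, -1],
    [0, 0, -6, 0, -1]
  ]
}}

```text
clock: 7.43
tool_pos: [0.5488, -0.0271, 0.1056]
tool_rot: [0.534, 0.845, -0.002, -0.003]
wrist_force: [-0.1, -0.1, 0.3]
finger_gap: 0.0
```

>>> {"name": "drive_tool", "arguments": {
  "motion": [
    [0, 0, -0.5, 0, -1],
    [0, 0, -1, 0, -1],
    [0, 0, -1.5, 0, -1]
  ]
}}

```text
clock: 7.68
tool_pos: [0.5488, -0.0271, 0.1041]
tool_rot: [0.534, 0.845, -0.002, -0.003]
wrist_force: [-0.3, -0.3, -0.5]
finger_gap: -0.0
```

>>> {"name": "drive_tool", "arguments": {
  "motion": [
    [0, 0, -0.5, 0, -1],
    [0, 0, -1, 0, -1],
    [0, 0, -1.5, 0, -1]
  ]
}}

```text
clock: 7.93
tool_pos: [0.5488, -0.0271, 0.1026]
tool_rot: [0.534, 0.845, -0.002, -0.003]
wrist_force: [-0.2, -1.0, 1.1]
finger_gap: 0.004
```

>>> {"name": "drive_tool", "arguments": {
  "motion": [
    [0, 0, -0.5, 0, -1],
    [0, 0, -1, 0, -1],
    [0, 0, -1, 0, -1]
  ]
}}

```text
clock: 8.18
tool_pos: [0.5487, -0.0271, 0.1014]
tool_rot: [0.534, 0.845, -0.002, -0.003]
wrist_force: [0.2, 0.5, -0.1]
finger_gap: 0.002
```

>>> {"name": "drive_tool", "arguments": {
  "motion": [
    [0, 0, -0.5, 0, -1],
    [0, 0, -1, 0, -1],
    [0, 0, -1, 0, -1]
  ]
}}

```text
clock: 8.43
tool_pos: [0.5487, -0.0271, 0.1003]
tool_rot: [0.534, 0.845, -0.002, -0.003]
wrist_force: [-0.9, 0.2, 0.2]
finger_gap: 0.001
```

>>> {"name": "drive_tool", "arguments": {
  "motion": [
    [0, 0, -0.5, 0, -1],
    [0, 0, -1, 0, -1],
    [0, 0, -1, 0, -1]
  ]
}}

```text
clock: 8.68
tool_pos: [0.5486, -0.0271, 0.0992]
tool_rot: [0.534, 0.845, -0.002, -0.003]
wrist_force: [-0.3, 0.8, 0.5]
finger_gap: 0.002
```

>>> {"name": "drive_tool", "arguments": {
  "motion": [
    [0, 0, -0.5, 0, -1],
    [0, 0, -1, 0, -1],
    [0, 0, -1, 0, -1]
  ]
}}

```text
clock: 8.93
tool_pos: [0.5485, -0.027, 0.098]
tool_rot: [0.534, 0.845, -0.002, -0.003]
wrist_force: [-0.4, -0.5, 0.2]
finger_gap: 0.001
```

>>> {"name": "drive_tool", "arguments": {
  "motion": [
    [0, 0, -0.5, 0, -1],
    [0, 0, -1, 0, -1],
    [0, 0, -1, 0, -1]
  ]
}}

```text
clock: 9.18
tool_pos: [0.5484, -0.027, 0.0969]
tool_rot: [0.534, 0.845, -0.002, -0.004]
wrist_force: [0.4, -0.7, 0.0]
finger_gap: 0.003
```

>>> {"name": "drive_tool", "arguments": {
  "motion": [
    [0, 0, -0.5, 0, -1],
    [0, 0, -1, 0, -1],
    [0, 0, -1, 0, -1]
  ]
}}

```text
clock: 9.43
tool_pos: [0.5483, -0.027, 0.0958]
tool_rot: [0.534, 0.845, -0.002, -0.004]
wrist_force: [0.2, -0.0, 1.1]
finger_gap: -0.001
```

```bash
python3 st.py
python3 - <<'E'
from h import *
s=get_state();print(s['q'].round(4),s['joint_torque'].round(2))
d=cap('scene','s4');w=cap('wrist','wt3')
x,y=np.array([300,209])-[25,25];a=cv2.resize(d['color'][y:y+50,x:x+50],None,fx=8,fy=8,interpolation=cv2.INTER_CUBIC)
c=proj(w,[.55,-.028,.122]).astype(int);x,y=c-[50,50];b=cv2.resize(w['color'][y:y+100,x:x+100],None,fx=4,fy=4,interpolation=cv2.INTER_CUBIC)
print(c);cv2.imwrite('pics/c6.png',cv2.convertScaleAbs(np.hstack([a,b]),alpha=1.4)[:,:,::-1])
E
```

```text
t 9.43 pos [ 0.54831 -0.02702  0.09576] yhead 0.4438 F [ 0.23 -0.03  1.06] M [ 0.01  -0.028  0.011] gap -0.001
[-0.2548  0.1416  1.8884 -0.0022  1.1199 -0.6976] [-1.000e-02 -3.517e+01 -2.920e+01 -0.000e+00  1.000e-02  0.000e+00]
[322 312]
```

View pics/c6.png

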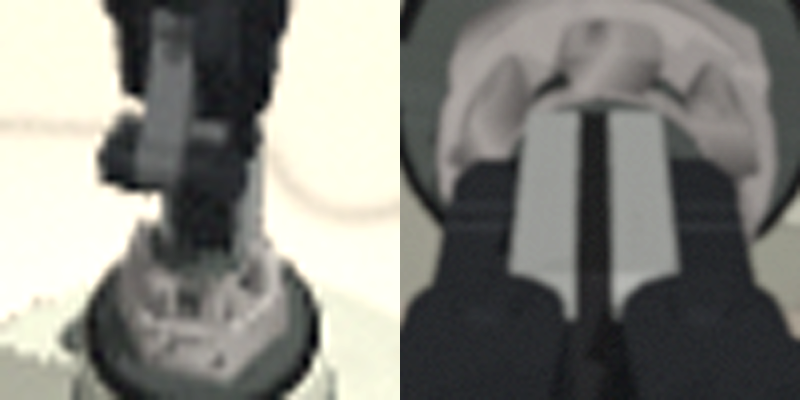

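The tip edge now nearly reaches the disc's rim at row ~110 in the wrist crop, so contact is imminent.

>>> {"name": "drive_tool", "arguments": {
  "motion": [
    [0, 0, -0.4, 0, -1],
    [0, 0, -0.8, 0, -1],
    [0, 0, -0.8, 0, -1]
  ]
}}

```text
clock: 9.78
tool_pos: [0.5485, -0.027, 0.0956]
tool_rot: [0.534, 0.845, -0.002, -0.004]
wrist_force: [-2.3, 0.6, 5.1]
finger_gap: -0.002
```

>>> {"name": "drive_tool", "arguments": {
  "motion": [
    [0, 0, -0.4, 0, -1],
    [0, 0, -0.8, 0, -1],
    [0, 0, -0.8, 0, -1]
  ]
}}

```text
clock: 10.03
tool_pos: [0.5486, -0.027, 0.0955]
tool_rot: [0.534, 0.845, -0.002, -0.004]
wrist_force: [-3.1, 1.4, 7.4]
finger_gap: 0.002
```

>>> {"name": "drive_tool", "arguments": {
  "motion": [
    [0, 0, -0.4, 0, -1],
    [0, 0, -0.8, 0, -1],
    [0, 0, -0.8, 0, -1]
  ]
}}

```text
clock: 10.28
tool_pos: [0.5486, -0.027, 0.0955]
tool_rot: [0.534, 0.846, -0.002, -0.004]
wrist_force: [-4.8, 0.7, 7.9]
finger_gap: 0.001
```

Contact was at TCP z 0.0957 and it's gentle. I'll open above the spindle, then descend around the nut.

>>> {"name": "drive_tool", "arguments": {
  "motion": [
    [0, 0, 5, 0, -1],
    [0, 0, 10, 0, 1],
    [0.5, 0, 10, 0, 1],
    [1, 0, 10, 0, 1],
    [1.4, 0, 10, 0, 1],
    [1.4, 0, 10, 0, 1],
    [1.4, 0, 10, 0, 1],
    [1.4, 0, 10, 0, 1],
    [1.4, 0, 10, 0, 1]
  ]
}}

```text
clock: 11.03
tool_pos: [0.5499, -0.027, 0.1053]
tool_rot: [0.534, 0.845, -0.002, -0.004]
wrist_force: [-0.2, -0.1, 0.5]
finger_gap: 0.999
```

>>> {"name": "drive_tool", "arguments": {
  "motion": [
    [0, 0, -5, 0, 1],
    [0, 0, -10, 0, 1],
    [0, 0, -15, 0, 1],
    [0, 0, -20, 0, 1],
    [0, 0, -25, 0, 1],
    [0, 0, -30, 0, 1],
    [0, 0, -34, 0, 1],
    [0, 0, -37, 0, 1],
    [0, 0, -37, 0, 1]
  ]
}}

```text
clock: 11.78
tool_pos: [0.5494, -0.0269, 0.0675]
tool_rot: [0.534, 0.845, -0.003, -0.005]
wrist_force: [0.5, -0.2, 0.0]
finger_gap: 1.0
```

```bash
python3 st.py
```

```text
t 11.78 pos [ 0.54935 -0.0269   0.06746] yhead 0.4442 F [ 0.5  -0.22  0.04] M [-0.037 -0.017  0.022] gap 0.9999
```

>>> {"name": "drive_tool", "arguments": {
  "motion": [
    [0.5, 0, 0, 0, -0.05],
    [0.5, 0, 0, 0, -0.05],
    [0.5, 0, 0, 0, -0.05],
    [0.5, 0, 0, 0, -0.3],
    [0.5, 0, 0, 0, -0.3],
    [0.5, 0, 0, 0, -0.3],
    [0.5, 0, 0, 0, -0.3]
  ],
  "squeeze": 20
}}

```text
clock: 12.37
tool_pos: [0.5497, -0.0271, 0.0679]
tool_rot: [0.534, 0.845, -0.003, -0.005]
wrist_force: [-5.0, -1.0, 4.7]
finger_gap: 0.422
```

```bash
python3 st.py
```

```text
t 12.37 pos [ 0.54972 -0.02712  0.06793] yhead 0.4439 F [-4.97 -0.96  4.7 ] M [-0.198  0.694 -0.195] gap 0.4216
```

>>> {"name": "drive_tool", "arguments": {
  "motion": [
    [-0.4, 0, 0, 0, -0.3],
    [-0.4, 0, 0, 0, -0.3],
    [-0.4, 0, 0, 0, -0.3]
  ],
  "squeeze": 90
}}

```text
clock: 12.62
tool_pos: [0.5497, -0.0271, 0.0684]
tool_rot: [0.534, 0.845, -0.003, -0.004]
wrist_force: [-1.3, -0.3, 5.5]
finger_gap: 0.391
```

>>> {"name": "drive_tool", "arguments": {
  "motion": [
    [0, 0, 0, -0.05, -0.3],
    [0, 0, 0, -0.1, -0.3],
    [0, 0, 0, -0.15, -0.3],
    [0, 0, 0, -0.2, -0.3],
    [0, 0, 0, -0.2, -0.3]
  ]
}}

```text
clock: 13.03
tool_pos: [0.5501, -0.0269, 0.0684]
tool_rot: [0.616, 0.788, -0.002, -0.004]
wrist_force: [-0.2, -0.1, 3.0]
finger_gap: 0.391
```

```bash
python3 st.py
```

```text
t 13.03 pos [ 0.55009 -0.02694  0.06844] yhead 0.2441 F [-0.21 -0.1   2.99] M [0.017 0.133 0.018] gap 0.3906
```

Run:
```python
from h import *
d=cap('scene','s5');w=cap('wrist','wt4')
x,y=np.array([300,215])-[25,37];a=cv2.resize(d['color'][y:y+75,x:x+50],None,fx=8,fy=8,interpolation=cv2.INTER_CUBIC)
c=proj(w,[.55,-.028,.119]).astype(int);x,y=c-[40,60];b=cv2.resize(w['color'][y:y+120,x:x+80],None,fx=5,fy=5,interpolation=cv2.INTER_CUBIC)
print(c,x,y);cv2.imwrite('pics/c7.png',cv2.convertScaleAbs(np.hstack([a,b]),alpha=1.4)[:,:,::-1])
```

```text
[318 341] 278 281
```

View pics/c7.png

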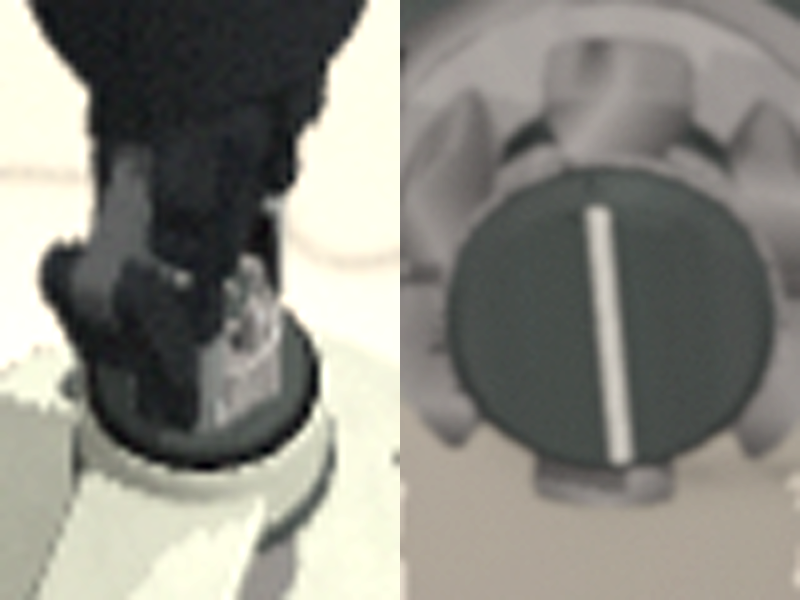

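The castellation block stays aligned with the tool (top centre, ~(620,100)) and the scribe line has swung relative to it. So the nut turns with the jaws.

>>> {"name": "drive_tool", "arguments": {
  "motion": [
    [0, 0, 0, -0.06, -0.3],
    [0, 0, 0, -0.12, -0.3],
    [0, 0, 0, -0.18, -0.3],
    [0, 0, 0, -0.24, -0.3],
    [0, 0, 0, -0.3, -0.3],
    [0, 0, 0, -0.36, -0.3],
    [0, 0, 0, -0.4, -0.3],
    [0, 0, 0, -0.43, -0.3],
    [0, 0, 0, -0.44, -0.3],
    [0, 0, 0, -0.44, -0.3]
  ]
}}

```text
clock: 13.97
tool_pos: [0.5509, -0.0268, 0.0684]
tool_rot: [0.772, 0.635, -0.0, -0.004]
wrist_force: [4.7, 1.6, -0.9]
finger_gap: 0.392
```

```bash
python3 st.py
python3 - <<'E'
from h import *
w=cap('wrist','wt5');s=get_state()
g=w['color'].astype(int).sum(2);c=proj(w,[.55,-.028,.1225]);print(c)
yy,xx=np.mgrid[:480,:640];m=((xx-c[0])**2+(yy-c[1])**2<25**2)&(g>0)
# bright scribe inside dark disc
hsv=g;disc=((xx-c[0])**2+(yy-c[1])**2<24**2)&(g<260)
k=cv2.connectedComponentsWithStats(disc.astype(np.uint8))
j=1+np.argmax(k[2][1:,4]);print('disc',k[2][j],k[3][j]);hull=cv2.convexHull(np.argwhere(k[1]==j)[:,::-1].astype(np.int32))
(ex,ey),ax,an=cv2.fitEllipse(hull);print('ell',ex,ey,ax,an)
mask=np.zeros((480,640),np.uint8);cv2.fillConvexPoly(mask,hull,1);mask=cv2.erode(mask,np.ones((5,5)))
mm=(mask>0)&(g>330);print(mm.sum())
for z in(.1215,.1235,.1255):
    P=np.array([onz(w,(x,y),z)[:2] for y,x in np.argwhere(mm)]);mu=P.mean(0);v=np.linalg.svd(P-mu)[2][0];print(z,'scribe ctr',mu.round(4),'head',round(np.arctan2(v[1],v[0])%np.pi,4),'disc ctr',onz(w,(ex,ey),z)[:2].round(4))
E
```

```text
t 13.97 pos [ 0.55089 -0.02678  0.06844] yhead -0.1938 F [ 4.75  1.58 -0.9 ] M [ 0.256 -0.651  0.446] gap 0.3922
[317.78239696 346.97479882]
disc [294 329  36  42 841] [308.57788347 352.82401902]
ell 310.1845397949219 352.25616455078125 (27.720930099487305, 47.63853454589844) 148.1559600830078
0<stdin>:13: RuntimeWarning: Mean of empty slice.
  ret = ret.dtype.type(ret / rcount)
Traceback (most recent call last):
numpy.linalg.LinAlgError: 1-dimensional array given. Array must be at least two-dimensional
```

```bash
cat >> h.py <<'E'
def scribe(w,z=.1235,c0=(.55,-.028)):
    g=w['color'].astype(int).sum(2).astype(float);c=proj(w,[*c0,z]);yy,xx=np.mgrid[:480,:640]
    near=(xx-c[0])**2+(yy-c[1])**2<32**2
    best=None
    for th in(330,360,400,430):
        k=cv2.connectedComponentsWithStats((near&(g>th)).astype(np.uint8))
        for j in range(1,k[0]):
            n=k[2][j,4]
            if n<30: continue
            p=np.argwhere(k[1]==j)[:,::-1].astype(float);e=np.sqrt(np.linalg.eigvalsh(np.cov(p.T)))
            if e[1]/e[0]>5 and np.linalg.norm(p.mean(0)-c)<18 and (best is None or e[1]/e[0]>best[0]): best=(e[1]/e[0],th,n,p)
    if best is None: return None
    P=np.array([onz(w,p,z)[:2] for p in best[3]]);mu=P.mean(0);v=np.linalg.svd(P-mu)[2][0]
    return best[:3],best[3].mean(0).round(1),mu.round(5),round(float(np.arctan2(v[1],v[0])%np.pi),4)
E
python3 - <<'E'
from h import *
for n in('wn2','wt4','wt5'):print(n,scribe(load(n)))
w=load('wt5');c=proj(w,[.55,-.028,.119]).astype(int);x,y=c-[60,60];b=cv2.resize(w['color'][y:y+120,x:x+120],None,fx=5,fy=5,interpolation=cv2.INTER_CUBIC)
print(x,y);cv2.imwrite('pics/c8.png',cv2.convertScaleAbs(b,alpha=1.4)[:,:,::-1])
E
```

```text
wn2 ((np.float64(22.859584912449662), 360, np.int32(32)), array([318.5, 241.5]), array([ 0.55039, -0.02854]), 1.8997)
wt4 ((np.float64(27.392285341898965), 400, np.int32(89)), array([319.3, 346.8]), array([ 0.5503 , -0.02756]), 1.8988)
wt5 ((np.float64(24.654515325359235), 400, np.int32(105)), array([320.4, 349. ]), array([ 0.55089, -0.02846]), 1.8968)
257 281
```

Scribe heading is 1.898, so the jaws should end at −0.196; they stand at −0.194. I'll release, rise and check.

>>> {"name": "drive_tool", "arguments": {
  "motion": [
    [0, 0, 0, 0, -0.1],
    [0, 0, 0, 0, 0.3],
    [0, 0, 0, 0, 0.3],
    [0, 0, 0, 0, 0.3]
  ],
  "squeeze": 20
}}

```text
clock: 14.35
tool_pos: [0.5505, -0.0269, 0.0683]
tool_rot: [0.772, 0.635, -0.0, -0.004]
wrist_force: [0.5, 0.2, -0.2]
finger_gap: 0.647
```

>>> {"name": "drive_tool", "arguments": {
  "motion": [
    [0, 0, 10, 0, 0.3],
    [0, 0, 25, 0, 0.3],
    [0, 0, 40, 0, 0.3],
    [0, 0, 55, 0, 0.3],
    [0, 0, 70, 0, 0.3],
    [0, 0, 85, 0, 0.3],
    [0, 0, 95, 0, 0.3],
    [0, 0, 95, 0, 0.3],
    [0, 0, 95, 0, 0.3]
  ]
}}

```text
clock: 15.1
tool_pos: [0.5507, -0.027, 0.1639]
tool_rot: [0.772, 0.635, 0.0, -0.004]
wrist_force: [-0.0, -0.7, -1.1]
finger_gap: 0.649
```

```bash
python3 st.py
python3 - <<'E'
from h import *
w=cap('wrist','wn3');print(scribe(w))
c=proj(w,[.55,-.028,.119]).astype(int);x,y=c-[32,32];b=cv2.resize(w['color'][y:y+64,x:x+64],None,fx=9,fy=9,interpolation=cv2.INTER_CUBIC)
print(x,y);cv2.imwrite('pics/c8.png',cv2.convertScaleAbs(b,alpha=1.5)[:,:,::-1])
E
```

```text
t 15.1 pos [ 0.55074 -0.02702  0.16387] yhead -0.1941 F [-0.01 -0.67 -1.08] M [-0.025  0.014  0.019] gap 0.6485
((np.float64(26.259822590130927), 400, np.int32(34)), array([320.5, 262.1]), array([ 0.55052, -0.02781]), 1.8991)
287 228
```

View pics/c8.png

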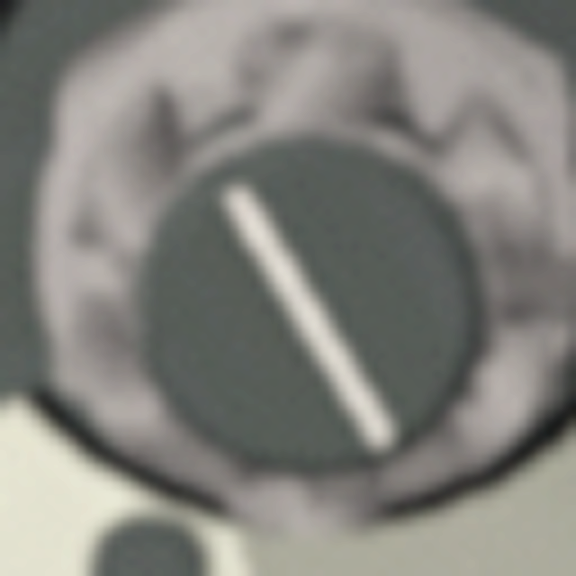

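The scribe line's extension (upward to ~(185,105)) falls in the slot between the left and top castellations, so the nut is aligned. Next I'll grip the spindle end lightly at the insertion yaw (0.327) to find its centre line along the arm direction.

>>> {"name": "drive_tool", "arguments": {
  "motion": [
    [0, -1, -10, 0.1, 0.1],
    [0, -1, -20, 0.2, 0.1],
    [0, -1, -30, 0.3, 0.1],
    [0, -1, -40, 0.4, 0.1],
    [0, -1, -50, 0.5, 0.1],
    [0, -1, -58, 0.521, 0.1],
    [0, -1, -64, 0.521, 0.1],
    [0, -1, -68, 0.521, 0.1],
    [0, -1, -71.5, 0.521, 0.1],
    [0, -1, -71.5, 0.521, 0.1]
  ]
}}

```text
clock: 15.98
tool_pos: [0.5497, -0.0278, 0.0906]
tool_rot: [0.583, 0.812, -0.002, -0.005]
wrist_force: [0.0, -0.6, -1.1]
finger_gap: 0.55
```

```bash
python3 st.py
```

```text
t 15.98 pos [ 0.54972 -0.02778  0.09064] yhead 0.326 F [ 0.01 -0.62 -1.07] M [ 0.017  0.024 -0.03 ] gap 0.5495
```

>>> {"name": "drive_tool", "arguments": {
  "motion": [
    [0, 0, 0, 0, -0.3],
    [0, 0, 0, 0, -0.4],
    [0, 0, 0, 0, -0.5],
    [0, 0, 0, 0, -0.55],
    [0, 0, 0, 0, -0.55],
    [0, 0, 0, 0, -0.55]
  ]
}}

```text
clock: 16.48
tool_pos: [0.5503, -0.0279, 0.0915]
tool_rot: [0.583, 0.812, -0.002, -0.004]
wrist_force: [-0.8, 0.3, 5.3]
finger_gap: 0.251
```

```bash
python3 st.py
```

```text
t 16.48 pos [ 0.55035 -0.02794  0.09153] yhead 0.3259 F [-0.81  0.28  5.32] M [0.031 0.145 0.053] gap 0.2506
```

Spindle centred: side force is near zero with the tool at (0.55035, −0.02794), so the insertion coordinate along the arm is 0.5124. The cameras gave 0.5121–0.5124. Now the tray.

>>> {"name": "drive_tool", "arguments": {
  "motion": [
    [0, 0, 0, 0, 0],
    [0, 0, 0, 0, 0.1],
    [0, 0, 15, 0, 0.1],
    [0, 0, 45, 0, 0.1],
    [0, 10, 70, 0, 0],
    [-10, 50, 80, -0.1, -0.3],
    [-25, 90, 80, -0.2, -0.5],
    [-40, 130, 80, -0.3, -1],
    [-55, 170, 75, -0.4, -1],
    [-70, 210, 60, -0.5, -1]
  ]
}}

```text
clock: 17.32
tool_pos: [0.4831, 0.1771, 0.1554]
tool_rot: [0.768, 0.641, 0.001, -0.003]
wrist_force: [1.9, -0.6, -0.1]
finger_gap: 0.004
```

>>> {"name": "drive_tool", "arguments": {
  "motion": [
    [-12, 35, -10, -0.1, -1],
    [-24, 70, -25, -0.2, -1],
    [-33, 100, -40, -0.3, -1],
    [-35, 120, -55, -0.4, -1],
    [-35, 122, -65, -0.5, -1],
    [-35, 122, -75, -0.53, -1],
    [-35, 122, -75, -0.53, -1],
    [-35, 122, -75, -0.53, -1]
  ]
}}

```text
clock: 17.98
tool_pos: [0.4473, 0.2989, 0.0796]
tool_rot: [0.908, 0.418, 0.001, -0.003]
wrist_force: [-0.1, -0.3, 0.4]
finger_gap: 0.004
```

```bash
python3 st.py
python3 - <<'E'
from h import *
w=cap('wrist','wp2')
c=proj(w,[.458,.32,.004]).astype(int);print(c)
x,y=np.clip(c-[75,60],0,[490,360]);b=cv2.resize(w['color'][y:y+120,x:x+150],None,fx=5,fy=5,interpolation=cv2.INTER_CUBIC)
print(x,y);cv2.imwrite('pics/c9.png',cv2.convertScaleAbs(b,alpha=1.2)[:,:,::-1])
E
```

```text
t 17.98 pos [0.44731 0.29886 0.0796 ] yhead -0.7082 F [-0.14 -0.31  0.44] M [ 0.042 -0.073  0.004] gap 0.0039
[312 211]
237 151
```

View pics/c9.png

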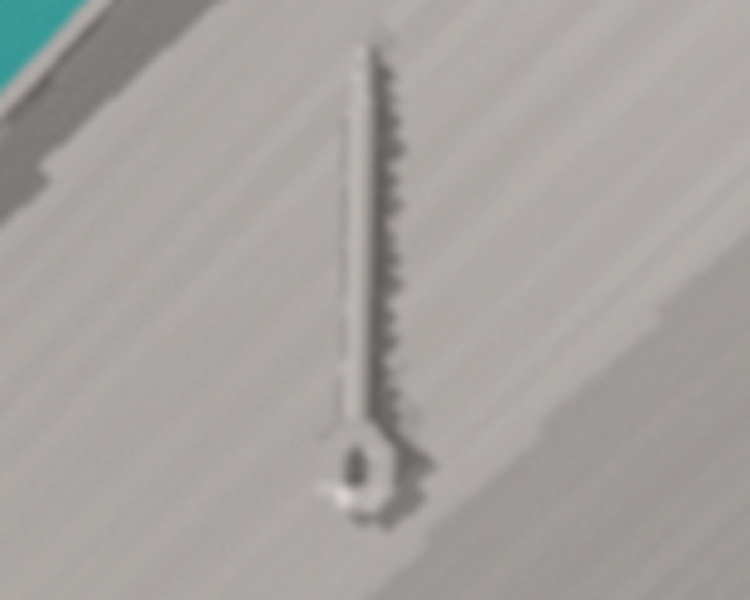

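The pin's tip is at (364,45), its neck at (361,420) and its eye spans about (325–397, 420–518), in a fivefold crop with origin (237,151).

Run:
```python
from h import *
w=load('wp2');t=load('top0');f=lambda p:onz(w,(237+p[0]/5-.4,151+p[1]/5-.4),.0045)
tip,neck,eye=f((364,45)),f((361,420)),f((361,516));print(tip,neck,eye,np.linalg.norm(tip-neck),np.linalg.norm(eye-neck))
h=np.arctan2(*(tip-neck)[1::-1]);print('head',h,'tool y',h-np.pi/2)
e=np.array([np.cos(h),np.sin(h)]);g=neck[:2]-e*.0115;print('grasp',g,'shift',(g-get_state()['tool_pos'][:2])*1000)
# height check: same points in the first wrist picture
w1=load('wp1');print(tri((w,(237+361/5-.4,151+468/5-.4)),(w1,(223+148/2,125+170/2))),tri((w,(237+364/5-.4,151+45/5-.4)),(w1,(223+275/2,125+225/2))))
# where shut tips appear (row 289.5): offset of finger from TCP axis
for n in('wt1','wt3'):
    g=load(n)['color'][292].astype(int).sum(1);print(n,[int(v) for v in g[295:350]])
```

```text
[0.47903721 0.34700723 0.0045    ] [0.44604981 0.3097505  0.0045    ] [0.43711143 0.29950301 0.0045    ] 0.049761759281509506 0.013598002747878136
head 0.8461018914666789 tool y -0.7246944353282176
grasp [0.43842638 0.30114043] shift [-9.6653848   2.20156209]
(array([0.44146205, 0.30421484, 0.00356386]), [np.float64(0.00027558655107090454), np.float64(0.0002755865510708516)]) (array([0.47909343, 0.34639333, 0.00437733]), [np.float64(0.000615692128122866), np.float64(0.000615692128122958)])
wt1 [296, 281, 265, 239, 214, 171, 152, 192, 259, 315, 335, 338, 334, 337, 336, 335, 337, 336, 338, 340, 324, 261, 154, 75, 63, 74, 61, 73, 153, 260, 326, 337, 336, 335, 336, 335, 335, 335, 337, 337, 335, 313, 258, 202, 183, 177, 172, 157, 161, 218, 286, 315, 320, 321, 320]
wt3 [288, 274, 262, 251, 240, 227, 219, 236, 275, 314, 329, 335, 331, 329, 330, 329, 331, 329, 334, 335, 320, 260, 151, 74, 68, 60, 64, 76, 146, 253, 320, 335, 333, 330, 330, 334, 332, 335, 332, 333, 330, 305, 251, 193, 184, 211, 246, 273, 289, 297, 305, 308, 305, 305, 302]
```

>>> {"name": "drive_tool", "arguments": {
  "motion": [
    [-10, -7, -5, -0.016, -1],
    [-20, -14, -15, -0.016, -1],
    [-29, -20, -30, -0.016, -1],
    [-29, -20, -50, -0.016, -1],
    [-29, -20, -70, -0.016, -1],
    [-29, -20, -85, -0.016, -1],
    [-29, -20, -94, -0.016, -1],
    [-29, -20, -98, -0.016, -1],
    [-29, -20, -99, -0.016, -1],
    [-29, -20, -99, -0.016, -1]
  ]
}}

```text
clock: 18.87
tool_pos: [0.4198, 0.2791, -0.0178]
tool_rot: [0.912, 0.411, 0.002, -0.003]
wrist_force: [-0.0, -0.5, 0.0]
finger_gap: -0.002
```

```bash
python3 st.py
```

```text
t 18.87 pos [ 0.41983  0.27912 -0.01784] yhead -0.7247 F [-0.   -0.46  0.02] M [ 0.005 -0.029 -0.017] gap -0.002
```

>>> {"name": "drive_tool", "arguments": {
  "motion": [
    [0, 0, -0.6, 0, -1],
    [0, 0, -1.2, 0, -1],
    [0, 0, -1.8, 0, -1],
    [0, 0, -1.8, 0, -1]
  ]
}}

```text
clock: 19.2
tool_pos: [0.4201, 0.2792, -0.0193]
tool_rot: [0.912, 0.411, 0.003, -0.003]
wrist_force: [0.7, -0.5, -0.8]
finger_gap: -0.004
```

>>> {"name": "drive_tool", "arguments": {
  "motion": [
    [0, 0, -0.5, 0, -1],
    [0, 0, -1, 0, -1],
    [0, 0, -1, 0, -1]
  ]
}}

```text
clock: 19.45
tool_pos: [0.4201, 0.2792, -0.0203]
tool_rot: [0.912, 0.411, 0.003, -0.003]
wrist_force: [0.0, -0.7, -0.0]
finger_gap: 0.003
```

>>> {"name": "drive_tool", "arguments": {
  "motion": [
    [0, 0, -0.5, 0, -1],
    [0, 0, -1, 0, -1],
    [0, 0, -1, 0, -1]
  ]
}}

```text
clock: 19.7
tool_pos: [0.4199, 0.2792, -0.0215]
tool_rot: [0.912, 0.411, 0.003, -0.003]
wrist_force: [-0.1, 0.2, -0.1]
finger_gap: -0.001
```

>>> {"name": "drive_tool", "arguments": {
  "motion": [
    [0, 0, -0.5, 0, -1],
    [0, 0, -1, 0, -1],
    [0, 0, -1, 0, -1]
  ]
}}

```text
clock: 19.95
tool_pos: [0.4199, 0.2792, -0.0226]
tool_rot: [0.912, 0.411, 0.003, -0.003]
wrist_force: [0.9, -0.3, -0.3]
finger_gap: -0.005
```

>>> {"name": "drive_tool", "arguments": {
  "motion": [
    [0, 0, -0.5, 0, -1],
    [0, 0, -1, 0, -1],
    [0, 0, -1, 0, -1]
  ]
}}

```text
clock: 20.2
tool_pos: [0.4198, 0.2791, -0.0237]
tool_rot: [0.912, 0.411, 0.002, -0.003]
wrist_force: [-0.5, 0.1, -0.4]
finger_gap: 0.0
```

>>> {"name": "drive_tool", "arguments": {
  "motion": [
    [0, 0, -0.5, 0, -1],
    [0, 0, -1, 0, -1],
    [0, 0, -1, 0, -1]
  ]
}}

```text
clock: 20.45
tool_pos: [0.4196, 0.2791, -0.0248]
tool_rot: [0.912, 0.411, 0.002, -0.003]
wrist_force: [0.3, -0.6, -0.2]
finger_gap: -0.002
```

>>> {"name": "drive_tool", "arguments": {
  "motion": [
    [0, 0, -0.5, 0, -1],
    [0, 0, -1, 0, -1],
    [0, 0, -1, 0, -1]
  ]
}}

```text
clock: 20.7
tool_pos: [0.4197, 0.2791, -0.0256]
tool_rot: [0.912, 0.411, 0.002, -0.003]
wrist_force: [-1.7, -0.1, 3.5]
finger_gap: 0.003
```

Tray floor contact is at TCP z −0.0256. That puts the spindle end at 123.2 mm, the hole at 114.2 mm, and the lift from grasp to insertion at 109.7 mm. Now the grasp.

>>> {"name": "drive_tool", "arguments": {
  "motion": [
    [0, 0, 5, 0, -0.4],
    [5, 6, 10, 0, -0.4],
    [10, 12, 10, 0, -0.4],
    [18, 21, 10, 0, -0.4],
    [18, 21, 10, 0, -0.4],
    [18, 21, 10, 0, -0.4]
  ]
}}

```text
clock: 21.2
tool_pos: [0.4384, 0.3007, -0.0154]
tool_rot: [0.912, 0.411, 0.003, -0.003]
wrist_force: [-0.3, 0.3, 0.7]
finger_gap: 0.295
```

```bash
python3 st.py
```

```text
t 21.2 pos [ 0.43841  0.30068 -0.01536] yhead -0.7239 F [-0.27  0.31  0.74] M [-0.025  0.017 -0.004] gap 0.2951
```

>>> {"name": "drive_tool", "arguments": {
  "motion": [
    [-0.6, -0.3, -3, 0, -0.4],
    [-0.6, -0.3, -6, 0, -0.4],
    [-0.6, -0.3, -9, 0, -0.4],
    [-0.6, -0.3, -10.1, 0, -0.4],
    [-0.6, -0.3, -10.1, 0, -0.6],
    [-0.6, -0.3, -10.1, 0, -0.7],
    [-0.6, -0.3, -10.1, 0, -0.85],
    [-0.6, -0.3, -10.1, 0, -0.9],
    [-0.6, -0.3, -10.1, 0, -0.9],
    [-0.6, -0.3, -10.1, 0, -0.9]
  ],
  "squeeze": 30
}}

```text
clock: 22.03
tool_pos: [0.4382, 0.3003, -0.0253]
tool_rot: [0.912, 0.411, 0.003, -0.003]
wrist_force: [0.5, -1.3, 2.3]
finger_gap: 0.097
```

```bash
python3 st.py
```

```text
t 22.03 pos [ 0.43816  0.30034 -0.02526] yhead -0.7238 F [ 0.52 -1.28  2.3 ] M [-0.261 -0.233 -0.044] gap 0.0971
```

>>> {"name": "drive_tool", "arguments": {
  "motion": [
    [0, 0, 5, 0, -0.9],
    [0, 0, 25, 0, -0.9],
    [0, 0, 60, 0, -0.9],
    [0, 0, 100, 0, -0.9],
    [5, -10, 140, 0.05, -0.9],
    [15, -45, 170, 0.15, -0.9],
    [27, -80, 175, 0.25, -0.9],
    [39, -115, 175, 0.35, -0.9],
    [51, -150, 175, 0.45, -0.9],
    [63, -185, 175, 0.55, -0.9]
  ]
}}

```text
clock: 22.87
tool_pos: [0.5009, 0.114, 0.15]
tool_rot: [0.764, 0.645, 0.002, -0.004]
wrist_force: [-0.1, -0.5, 0.4]
finger_gap: 0.096
```

```bash
python3 st.py
```

```text
t 22.87 pos [0.50087 0.11404 0.14995] yhead -0.1685 F [-0.08 -0.54  0.42] M [ 0.002 -0.017  0.013] gap 0.0956
```

>>> {"name": "drive_tool", "arguments": {
  "motion": [
    [12, -35, 0, 0.1, -0.9],
    [24, -70, 0, 0.2, -0.9],
    [36, -105, 0, 0.3, -0.9],
    [48, -140, 0, 0.4, -0.9],
    [60, -175, 0, 0.49, -0.9],
    [72, -205, 0, 0.495, -0.9],
    [79, -228, 0, 0.495, -0.9],
    [79, -229, -5, 0.495, -0.9],
    [79, -229, -15, 0.495, -0.9],
    [79, -229, -30, 0.495, -0.9]
  ]
}}

```text
clock: 23.7
tool_pos: [0.58, -0.1144, 0.1198]
tool_rot: [0.583, 0.813, 0.002, -0.004]
wrist_force: [0.9, 0.6, 0.1]
finger_gap: 0.095
```

```bash
python3 st.py
```

```text
t 23.7 pos [ 0.57996 -0.11437  0.11985] yhead 0.3264 F [0.88 0.56 0.05] M [-0.043  0.049 -0.016] gap 0.0946
```

>>> {"name": "drive_tool", "arguments": {
  "motion": [
    [0, -0.2, -10, 0, -0.9],
    [0, -0.2, -20, 0, -0.9],
    [0, -0.2, -30, 0, -0.9],
    [0, -0.2, -35.4, 0, -0.9],
    [0, -0.2, -35.4, 0, -0.9],
    [0, -0.2, -35.4, 0, -0.9]
  ]
}}

```text
clock: 24.2
tool_pos: [0.5799, -0.1143, 0.0843]
tool_rot: [0.583, 0.813, 0.002, -0.004]
wrist_force: [-0.4, -0.4, 0.1]
finger_gap: 0.089
```

```bash
python3 st.py
python3 - <<'E'
from h import *
for i in range(2): w=cap('wrist','wi1')
s=cap('scene','si1')
p=lambda q:proj(w,q)
print('nut',p([.5505,-.0283,.119]),'tip',p([.5599,-.0556,.1142]),'tcp',p([.58,-.1146,.1142]),scribe(w))
x,y=250,80;b=cv2.resize(w['color'][y:y+200,x:x+134],None,fx=3,fy=3,interpolation=cv2.INTER_CUBIC)
c=proj(s,[.556,-.045,.1142]).astype(int);a=cv2.resize(s['color'][c[1]-50:c[1]+50,c[0]-33:c[0]+33],None,fx=6,fy=6,interpolation=cv2.INTER_CUBIC)
print(c);cv2.imwrite('pics/c10.png',cv2.convertScaleAbs(np.hstack([b,a]),alpha=1.4)[:,:,::-1])
E
```

```text
t 24.2 pos [ 0.57993 -0.11433  0.08428] yhead 0.3267 F [-0.38 -0.37  0.07] M [-0.016 -0.013 -0.03 ] gap 0.0894
nut [318.29398914  71.01071929] tip [318.91993727 157.31720101] tcp [319.45740452 312.18594683] ((np.float64(15.748015748023622), 360, np.int32(244)), array([318.5,  68. ]), array([ 0.55056, -0.0282 ]), 1.8955)
[291 212]
```

View pics/c10.png

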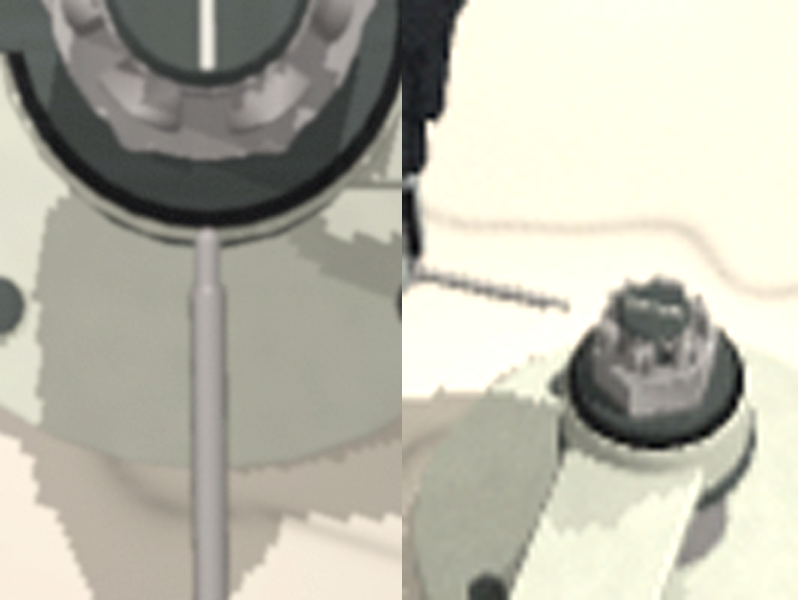

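The pin is centred on the slot and scribe line (column ~207 in the wrist crop for all three), with its tip about 12 mm from the nut. Its tip is stepped thinner, which helps entry. I'll compare the pin's height in the scene view with the expectation, and start in.

Run:
```python
from h import *
s=load('si1');hy=np.array([-.3212,.947]);t=np.array([.57993,-.11433])
for a in(.0143,.0623):
    for z in(.1132,.1142,.1152):print(a,z,proj(s,[*(t+hy*a),z]).round(1))
print('seen neck+2 ~(259.3,206.7) tip ~(285.5,212.8); slot centre',proj(s,[.5505,-.0283,.119]))
```

```text
0.0143 0.1132 [262.3 207. ]
0.0143 0.1142 [262.3 206.6]
0.0143 0.1152 [262.2 206.3]
0.0623 0.1132 [285.9 212.2]
0.0623 0.1142 [285.9 211.9]
0.0623 0.1152 [285.9 211.5]
seen neck+2 ~(259.3,206.7) tip ~(285.5,212.8); slot centre [300.11872284 213.32439823]
```

>>> {"name": "drive_tool", "arguments": {
  "motion": [
    [-0.7, 2, 0, 0, -0.9],
    [-1.3, 4, 0, 0, -0.9],
    [-2, 6, 0, 0, -0.9],
    [-2.7, 8, 0, 0, -0.9],
    [-3.4, 10, 0, 0, -0.9],
    [-4.1, 12, 0, 0, -0.9],
    [-4.8, 14.2, 0, 0, -0.9],
    [-4.8, 14.2, 0, 0, -0.9]
  ]
}}

```text
clock: 25.02
tool_pos: [0.5756, -0.1001, 0.0853]
tool_rot: [0.583, 0.813, 0.002, -0.003]
wrist_force: [-0.3, 0.7, 0.1]
finger_gap: 0.094
```

```bash
python3 st.py
```

```text
t 25.02 pos [ 0.5756  -0.10012  0.08526] yhead 0.3268 F [-0.29  0.67  0.15] M [-0.013  0.011  0.029] gap 0.0937
```

>>> {"name": "drive_tool", "arguments": {
  "motion": [
    [-0.5, -0.2, -0.9, 0, -0.9],
    [-0.5, -0.2, -0.9, 0, -0.9],
    [-0.5, -0.2, -0.9, 0, -0.9]
  ]
}}

```text
clock: 25.27
tool_pos: [0.575, -0.1004, 0.0842]
tool_rot: [0.583, 0.813, 0.002, -0.003]
wrist_force: [-0.1, 0.6, -0.3]
finger_gap: 0.096
```

```bash
python3 st.py
```

```text
t 25.27 pos [ 0.57502 -0.10036  0.08423] yhead 0.3267 F [-0.06  0.65 -0.28] M [ 0.016 -0.056 -0.005] gap 0.0962
```

>>> {"name": "drive_tool", "arguments": {
  "motion": [
    [-0.3, 1, 0.2, 0, -0.9],
    [-0.6, 2, 0.2, 0, -0.9],
    [-1, 3, 0.2, 0, -0.9],
    [-1.3, 4, 0.2, 0, -0.9],
    [-1.3, 4, 0.2, 0, -0.9]
  ]
}}

```text
clock: 25.68
tool_pos: [0.5736, -0.0962, 0.0844]
tool_rot: [0.583, 0.813, 0.002, -0.003]
wrist_force: [-0.7, 0.5, 0.5]
finger_gap: 0.095
```

```bash
python3 st.py
```

```text
t 25.68 pos [ 0.57364 -0.09617  0.0844 ] yhead 0.3269 F [-0.71  0.53  0.46] M [-0.04   0.006 -0.007] gap 0.0954
```

>>> {"name": "drive_tool", "arguments": {
  "motion": [
    [-0.3, 1, 0, 0, -0.9],
    [-0.6, 2, 0, 0, -0.9],
    [-1, 3, 0, 0, -0.9],
    [-1.3, 4, 0, 0, -0.9],
    [-1.6, 5, 0, 0, -0.9],
    [-1.6, 5, 0, 0, -0.9]
  ]
}}

```text
clock: 26.18
tool_pos: [0.572, -0.091, 0.0844]
tool_rot: [0.583, 0.813, 0.002, -0.003]
wrist_force: [-0.0, 0.6, 0.3]
finger_gap: 0.094
```

```bash
python3 st.py
```

```text
t 26.18 pos [ 0.57196 -0.09095  0.08439] yhead 0.3271 F [-0.03  0.64  0.33] M [-0.019 -0.012  0.033] gap 0.0944
```

>>> {"name": "drive_tool", "arguments": {
  "motion": [
    [-0.5, 1.5, 0, 0, -0.9],
    [-1, 3, 0, 0, -0.9],
    [-1.5, 4.5, 0, 0, -0.9],
    [-2, 6, 0, 0, -0.9],
    [-2.5, 7.5, 0, 0, -0.9],
    [-2.5, 7.5, 0, 0, -0.9]
  ]
}}

```text
clock: 26.68
tool_pos: [0.5693, -0.0831, 0.0844]
tool_rot: [0.582, 0.813, 0.002, -0.003]
wrist_force: [-0.3, -0.6, -0.3]
finger_gap: 0.092
```

```bash
python3 st.py
```

```text
t 26.68 pos [ 0.56934 -0.08309  0.08438] yhead 0.3274 F [-0.28 -0.64 -0.33] M [ 0.006 -0.037 -0.01 ] gap 0.0919
```

>>> {"name": "drive_tool", "arguments": {
  "motion": [
    [-0.5, 1.5, 0, 0, -0.9],
    [-1, 3, 0, 0, -0.9],
    [-1.5, 4.5, 0, 0, -0.9],
    [-2, 6, 0, 0, -0.9],
    [-2.6, 7.5, 0, 0, -0.9],
    [-2.6, 7.5, 0, 0, -0.9]
  ]
}}

```text
clock: 27.18
tool_pos: [0.5666, -0.0753, 0.0843]
tool_rot: [0.582, 0.813, 0.002, -0.004]
wrist_force: [-0.3, 0.1, 0.3]
finger_gap: 0.1
```

```bash
python3 st.py
```

```text
t 27.18 pos [ 0.56656 -0.07527  0.0843 ] yhead 0.3276 F [-0.32  0.07  0.32] M [ 0.001  0.01  -0.061] gap 0.0998
```

>>> {"name": "drive_tool", "arguments": {
  "motion": [
    [-0.5, 1.5, 0, 0, -0.9],
    [-1, 3, 0, 0, -0.9],
    [-1.5, 4.5, 0, 0, -0.9],
    [-2, 6, 0, 0, -0.9],
    [-2.6, 7.5, 0, 0, -0.9],
    [-2.6, 7.5, 0, 0, -0.9]
  ]
}}

```text
clock: 27.68
tool_pos: [0.5638, -0.0675, 0.0842]
tool_rot: [0.582, 0.813, 0.002, -0.004]
wrist_force: [-0.1, -0.2, -1.3]
finger_gap: 0.097
```

```bash
python3 st.py
```

```text
t 27.68 pos [ 0.56382 -0.06748  0.08423] yhead 0.3279 F [-0.05 -0.18 -1.25] M [-0.024 -0.063 -0.01 ] gap 0.0971
```

>>> {"name": "drive_tool", "arguments": {
  "motion": [
    [-0.5, 1.5, 0, 0, -0.9],
    [-1, 3, 0, 0, -0.9],
    [-1.5, 4.5, 0, 0, -0.9],
    [-2, 6, 0, 0, -0.9],
    [-2.5, 7.5, 0, 0, -0.9],
    [-2.5, 7.5, 0, 0, -0.9]
  ]
}}

```text
clock: 28.18
tool_pos: [0.5612, -0.0597, 0.0842]
tool_rot: [0.582, 0.813, 0.002, -0.004]
wrist_force: [-0.4, 0.0, -0.1]
finger_gap: 0.092
```

>>> {"name": "drive_tool", "arguments": {
  "motion": [
    [-0.2, 0.7, 0.2, 0, -0.9],
    [-0.5, 1.4, 0.2, 0, -0.9],
    [-0.5, 1.4, 0.2, 0, -0.9]
  ]
}}

```text
clock: 28.43
tool_pos: [0.5607, -0.0582, 0.0844]
tool_rot: [0.582, 0.813, 0.002, -0.004]
wrist_force: [-0.1, -0.3, 0.3]
finger_gap: 0.096
```

```bash
python3 st.py
```

```text
t 28.43 pos [ 0.56066 -0.05817  0.08443] yhead 0.3282 F [-0.13 -0.31  0.27] M [-0.01   0.01  -0.075] gap 0.0959
```

>>> {"name": "drive_tool", "arguments": {
  "motion": [
    [-0.2, 0.5, 0, 0, -0.9],
    [-0.4, 1, 0, 0, -0.9],
    [-0.4, 1, 0, 0, -0.9]
  ]
}}

```text
clock: 28.68
tool_pos: [0.5602, -0.0571, 0.0844]
tool_rot: [0.582, 0.813, 0.002, -0.004]
wrist_force: [0.4, 1.2, -0.5]
finger_gap: 0.096
```

>>> {"name": "drive_tool", "arguments": {
  "motion": [
    [-0.2, 0.5, 0, 0, -0.9],
    [-0.3, 1, 0, 0, -0.9],
    [-0.3, 1, 0, 0, -0.9]
  ]
}}

```text
clock: 28.93
tool_pos: [0.56, -0.0565, 0.0845]
tool_rot: [0.582, 0.813, 0.002, -0.003]
wrist_force: [0.1, -2.1, -0.1]
finger_gap: 0.094
```

>>> {"name": "drive_tool", "arguments": {
  "motion": [
    [-0.2, 0.5, 0, 0, -0.9],
    [-0.3, 0.8, 0, 0, -0.9],
    [-0.3, 0.8, 0, 0, -0.9]
  ]
}}

```text
clock: 29.18
tool_pos: [0.56, -0.0563, 0.0847]
tool_rot: [0.582, 0.813, 0.001, -0.003]
wrist_force: [0.9, -4.3, -1.1]
finger_gap: 0.099
```

```bash
python3 st.py
```

```text
t 29.18 pos [ 0.55999 -0.05625  0.08465] yhead 0.3285 F [ 0.91 -4.31 -1.08] M [-0.731 -0.168  0.03 ] gap 0.099
```

Resistance of 4 N came with the neck computed 17.3 mm from the axis, as expected for seated. I'll release and back off.

>>> {"name": "drive_tool", "arguments": {
  "motion": [
    [0, 0, 0, 0, -0.75],
    [0, 0, 0, 0, -0.6],
    [0, 0, 0, 0, -0.4],
    [0, 0, 0, 0, -0.4],
    [0, 0, 0, 0, -0.4]
  ],
  "squeeze": 20
}}

```text
clock: 29.6
tool_pos: [0.5599, -0.056, 0.0846]
tool_rot: [0.582, 0.813, 0.001, -0.003]
wrist_force: [0.5, -0.8, 0.4]
finger_gap: 0.297
```

>>> {"name": "drive_tool", "arguments": {
  "motion": [
    [3, -9, 0, 0, -0.4],
    [6, -18, 0, 0, -0.4],
    [9, -27, 0, 0, -0.4],
    [12, -36, 0, 0, -0.4],
    [12, -36, 10, 0, -0.4],
    [12, -36, 25, 0, -0.4],
    [12, -36, 35, 0, -0.4],
    [12, -36, 35, 0, -0.4]
  ]
}}

```text
clock: 30.27
tool_pos: [0.5739, -0.0928, 0.123]
tool_rot: [0.582, 0.813, 0.002, -0.0]
wrist_force: [0.7, -0.4, -0.2]
finger_gap: 0.303
```

```bash
python3 st.py
python3 - <<'E'
from h import *
w=cap('wrist','wf1')
for i in range(2): w=cap('wrist','wf1')
hy=np.array([-.3212,.947]);c=np.array([.5505,-.0283]);ctr=proj(w,[*c,.1142]).astype(int);print(ctr,scribe(w))
for a in(-.030,-.017,.033):print(a,proj(w,[*(c+hy*a),.1142]).round(1))
x,y=ctr-[67,60];y=max(y,0);b=cv2.resize(w['color'][y:y+120,x:x+134],None,fx=5,fy=5,interpolation=cv2.INTER_CUBIC)
print(x,y);cv2.imwrite('pics/c11.png',cv2.convertScaleAbs(b,alpha=1.4)[:,:,::-1])
E
```

```text
t 30.27 pos [ 0.57389 -0.09281  0.12296] yhead 0.3284 F [ 0.72 -0.44 -0.24] M [-0.021  0.016  0.026] gap 0.3027
[320 143] ((np.float64(26.27896781654823), 430, np.int32(91)), array([320.5, 144.3]), array([ 0.55075, -0.02852]), 1.8979)
-0.03 [320.1 208.4]
-0.017 [320.1 181. ]
0.033 [320.2  66.3]
253 83
```

No pictures are left, so I'll check numerically.

Run:
```python
from h import *
g=load('wf1')['color'].astype(int).sum(2)//3
for r in list(range(58,84,2))+list(range(168,218,2)):print(r,' '.join(f'{v:3d}' for v in g[r,306:336]))
```

```text
58 156 156 156 156 157 157 157 157 158 158 158 158 158 157 158 157 157 157 158 158 157 157 158 158 159 158 158 159 158 159
60 156 156 157 156 156 157 158 157 158 157 158 158 158 158 158 156 157 157 157 157 158 158 158 158 158 158 158 158 159 159
62 156 157 157 157 157 158 157 157 158 158 158 158 158 159 158 157 157 158 157 158 157 158 158 158 158 159 159 158 158 158
64 157 157 158 158 159 158 159 158 159 159 159 158 158 157 158 157 157 158 158 157 157 158 158 158 159 158 158 159 158 158
66 157 157 158 158 159 159 159 159 158 158 158 157 158 157 156 155 153 152 154 156 158 158 158 158 159 158 158 158 159 158
68 157 158 158 159 159 159 158 160 159 159 158 158 157 150 141 136 133 131 129 137 149 157 158 158 159 159 159 159 159 159
70 158 158 159 158 159 159 159 159 159 159 159 157 150 134 122 122 124 118 110 114 138 155 159 160 159 159 159 159 159 159
72 157 158 159 159 159 160 160 159 159 159 159 158 147 129 116 119 122 116 106 111 137 155 160 159 160 160 160 160 159 159
74 158 158 159 159 159 159 159 160 159 159 159 157 147 130 118 120 122 116 107 111 137 155 160 160 161 160 161 160 1
[... 2898 characters left out ...]
 124 125 122 122 123 126 131 140 147 149 140 126 117 113 112 112 112 112 113 113
208 115 115 115 115 115 114 116 119 121 122 120 118 117 118 117 118 119 121 126 129 126 119 114 113 113 113 113 112 112 113
210 114 116 116 116 116 115 115 115 115 114 114 113 113 113 113 113 113 113 114 114 114 114 113 113 114 114 114 113 114 114
212 116 116 116 115 116 116 115 115 114 114 114 113 112 113 114 113 114 114 114 113 114 114 114 113 114 113 113 114 112 112
214 115 117 117 116 116 116 116 115 115 115 114 114 114 114 114 114 115 114 115 114 115 114 114 114 114 113 113 113 113 113
216 117 116 116 116 116 116 116 115 116 115 115 114 115 113 114 113 114 114 115 115 114 115 114 113 113 113 113 113 111 112
```

The tip shows at row ~67.5 (home predicts 66.3) and the eye ends at row ~207.5 (predicts 208.4), so it's home to within about half a millimetre. One gentle push with shut fingers on the eye's end will confirm it.

>>> {"name": "drive_tool", "arguments": {
  "motion": [
    [0, 0, 0, 0, -1],
    [0, 0, 0, 0, -1],
    [0, 0, 0, 0, -1],
    [0, 0, -10, 0, -1],
    [0, 0, -20, 0, -1],
    [0, 0, -30, 0, -1],
    [0, 0, -38, 0, -1],
    [-3, 10, -38, 0, -1],
    [-6, 18, -38, 0, -1],
    [-7.5, 22.5, -38, 0, -1]
  ]
}}

```text
clock: 31.25
tool_pos: [0.5637, -0.068, 0.0813]
tool_rot: [0.582, 0.813, 0.001, -0.003]
wrist_force: [0.2, 0.2, -1.0]
finger_gap: -0.004
```

```bash
python3 st.py
```

```text
t 31.25 pos [ 0.56369 -0.06795  0.08132] yhead 0.3295 F [ 0.24  0.21 -1.04] M [-0.014 -0.021  0.034] gap -0.0036
```

>>> {"name": "drive_tool", "arguments": {
  "motion": [
    [-0.3, 0.8, 0, 0, -1],
    [-0.6, 1.6, 0, 0, -1],
    [-0.6, 1.6, 0, 0, -1]
  ]
}}

```text
clock: 31.5
tool_pos: [0.5636, -0.0666, 0.082]
tool_rot: [0.581, 0.814, 0.001, -0.002]
wrist_force: [1.4, -3.3, -0.4]
finger_gap: -0.003
```

>>> {"name": "drive_tool", "arguments": {
  "motion": [
    [-0.2, 0.5, 0, 0, -1],
    [-0.4, 1, 0, 0, -1],
    [-0.4, 1, 0, 0, -1]
  ]
}}

```text
clock: 31.75
tool_pos: [0.5637, -0.0665, 0.0824]
tool_rot: [0.581, 0.814, 0.001, -0.002]
wrist_force: [1.7, -4.8, -0.3]
finger_gap: 0.0
```

```bash
python3 st.py
```

```text
t 31.75 pos [ 0.56368 -0.06647  0.08243] yhead 0.3297 F [ 1.68 -4.83 -0.29] M [-0.868 -0.232 -0.078] gap 0.0
```

The eye holds firm at 5 N, at the predicted place. I'll retreat clear and check once more.

>>> {"name": "drive_tool", "arguments": {
  "motion": [
    [1, -4, 0, 0, -1],
    [5, -14, 0, 0, -1],
    [10, -28, 0, 0, -1],
    [12, -36, 10, 0, -1],
    [14, -40, 30, 0, -1],
    [14, -40, 60, 0, -1],
    [14, -40, 90, 0, -1],
    [14, -40, 100, 0, -1],
    [14, -40, 100, 0, -1],
    [14, -40, 100, 0, -1]
  ]
}}

```text
clock: 32.58
tool_pos: [0.5778, -0.1069, 0.1826]
tool_rot: [0.582, 0.813, 0.001, -0.001]
wrist_force: [0.4, 0.4, -1.0]
finger_gap: -0.001
```

```bash
python3 st.py
python3 - <<'E'
from h import *
for i in range(2): w=cap('wrist','wf2')
hy=np.array([-.3212,.947]);c=np.array([.5505,-.0283])
g=w['color'].astype(int).sum(2)//3
for a in(-.030,-.017,.033):print(a,proj(w,[*(c+hy*a),.1142]).round(1))
u=int(round(proj(w,[*c,.1142])[0]))
for r in range(0,480):
    pass
t=proj(w,[*(c+hy*.033),.1142]);e=proj(w,[*(c-hy*.030),.1142])
for p in(t,e):
    r0=int(p[1])
    for r in range(max(0,r0-6),r0+7,1):print(r,g[r,u-6:u+8:1])
a=load('top0')['color'];b=cap('top','top9')['color'];d=np.abs(a.astype(int)-b).sum(2)
for n,(x,y,ww,hh) in dict(pump=(115,200,65,50),spray=(438,145,45,48),dish=(422,202,65,112),tray=(155,270,85,90)).items():print(n,(d[y:y+hh,x:x+ww]>90).sum())
E
```

```text
t 32.58 pos [ 0.57781 -0.10693  0.18258] yhead 0.3291 F [ 0.43  0.39 -0.97] M [-0.011 -0.033 -0.02 ] gap -0.0012
-0.03 [320.5 168. ]
-0.017 [320.6 146.7]
0.033 [320.7  59.4]
53 [158 158 158 158 159 158 159 158 158 158 158 158 158 158]
54 [158 159 158 159 158 159 158 159 158 158 159 158 159 159]
55 [159 159 159 160 159 158 159 159 158 158 158 158 158 159]
56 [159 159 159 159 160 159 159 159 158 158 158 159 160 160]
57 [158 159 159 160 159 159 159 159 159 159 158 159 159 160]
58 [159 160 160 159 159 158 158 158 158 158 159 159 159 159]
59 [160 159 159 160 159 158 157 154 154 155 158 159 159 159]
60 [159 160 159 159 159 155 150 145 144 147 153 158 159 159]
61 [159 159 159 159 157 148 140 134 131 133 142 153 158 159]
62 [160 160 160 159 155 144 130 125 121 119 130 146 158 160]
63 [160 160 159 159 155 140 124 121 117 111 121 143 156 159]
64 [160 159 160 159 155 140 124 121 117 109 119 143 157 160]
65 [161 161 160 160 155 140 124 121 116 110 123 146 159 161]
162 [147 141 128 111  94  86  87 102 128 144 146 143 137 116]
163 [144 142 135 129 120 115 115 123 136 144 142 139 135 117]
164 [138 141 140 138 131 127 126 130 137 142 138 135 129 113]
165 [132 139 142 141 135 128 128 129 133 134 130 125 116 104]
166 [124 135 139 138 133 128 125 127 129 126 121 108  97  90]
167 [119 127 128 128 125 123 123 125 126 126 116 100  92  93]
168 [118 122 121 119 120 119 119 120 123 123 115 105 104 108]
169 [117 119 118 118 118 117 117 118 118 119 115 112 113 114]
170 [117 117 117 117 117 117 116 116 115 115 115 115 115 114]
171 [117 117 116 117 118 117 116 115 116 115 115 114 114 114]
172 [117 117 117 117 117 117 116 117 116 115 115 114 114 114]
173 [117 116 116 117 117 117 117 117 116 116 115 114 114 114]
174 [116 116 116 116 115 116 116 115 116 114 115 114 114 113]
pump 33
spray 276
dish 74
tray 60
```

```bash
python3 -c "
from cell import job
print(job.hand_in())"
```

```text
the job is handed in; nothing more can be done
None
```

I turned the castle nut clockwise by about 0.64 rad to the next slot that lines up with the cross hole. Then I took the split pin from the tray, slid it through slot and hole until its eye met the nut, let go and retreated. The job is handed in at about 33 s of the 72 s allowed.

**Nut:** the jaws ended within 0.002 rad of the scribed line's direction, and a picture after release showed the line running into a slot.

**Pin:**
- It met no noticeable resistance going in, and it stopped at about 4 N with the neck 17.3 mm from the spindle axis, against 17 mm expected.
- A gentle push of about 5 N on the eye did not move it.
- The last wrist picture, read as numbers, puts the tip about 1 pixel (0.6 mm) short of full depth. That is within the 2 mm calibration.

**Disagreements and limits:**
- The fingertips stood about 28 mm behind the reported TCP, not 8 mm ahead of it as the text says. I set the heights by touching the spindle end and the tray floor instead: end face 123.2 mm, hole 114.2 mm.
- The final top view showed small pixel differences around the pump bottle and dish and more around the spray bottle. I put these down to the arm's shadow, since the arm never went near them, but I had used up the picture views and could not look.

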